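Clear the luthier's bench: sort guitar parts and clamps into their trays

ROBOT

A 6-joint arm with a two-finger parallel gripper is mounted at the origin on the work surface. World frame = base frame: x ahead of the robot, y to its left, z up, the work surface at z = 0. Lengths are in mm, angles in rad, forces in N, time in s.
With the tool pointing down it reaches from about 350 to 975 mm from the base axis. Payload 7.1 kg.
Tool frame: the origin (TCP) lies at the very end of the fingers, on their centre line; the grasp point (between the pads) lies 19 mm behind it; y points along the fingers, x is the direction in which the jaws open and shut, and the axes are right-handed (so a half turn about y gives the same grasp; the last joint's range is limited). The gripper opens to 88 mm and grips with 3 to 60 N. Pads are 20 mm wide; open, the fingers measure 115 mm over their backs; the gripper's body (75 mm by 178 mm) begins 61 mm behind the grasp point.
Start: joints at [1.104, 0.423, 1.63, -0, 1.089, -0.019], TCP at [270.582, 563.374, 197.075] pointing down, gripper open.
Joint ranges: [-3, 3], [-0.9, 2.11], [0.09, 2.58], [-1.31, 4.45], [0.11, 2.69], [-2.54, 2.54]. Speed limits (rad/s): [2.39, 2.39, 3.01, 3.14, 3.14, 3.14].

INTERFACE

Orientations are given as a rotation vector (axis times angle).
In Python, from workcell import ctrl gives the robot as it stands. The module is installed in compiled form; this text tells all that it offers.
- The arm moves only by the tool jog_arm, never from a script. Its argument "steps" is a list of rows, each an object with "turn": the turn, a rotation vector about the world's x, y, z scaled (see below), a list of three; "dp": the shift along the world's x, y, z scaled (see below), a list of three; "claw": the opening, from 0 (shut) to 1 (fully open). In form: [{"turn": [wx, wy, wz], "dp": [x, y, z], "claw": claw}, ...]. A call has 1 to 12 rows; each row is the pose to reach, as a shift and turn from the pose measured when the call began, turning the shorter way round; what a row does not reach only later rows make up. The controller multiplies each number of a shift by 80 mm and each number of a turn by pi rad. A row lasts 1/12 s, in which the tool goes at most 41.7 mm and 7.16 degrees, less where a joint would pass 70% of its speed; a pose out of reach is approached as far as the arm can. A call with a number of a shift or a turn outside -1 to 1 is refused whole. A call with a gripper value outside its range is refused whole. The fingers move at their own pace and stop on an object; the grip force is fixed at half the most. Time passes only in rows, so rows that repeat a pose let the fingers close. It gives the time, the measured TCP pose, the force and the opening at its end, in the units of the state.
- ctrl.get_obs(): the state, without advancing time (a new reading comes with each control period).
- ctrl.get_image(name): name is "side" or "top" or "wrist"; returns a dict with "img" (384x512x3 uint8, red, green, blue), "range_z" (384x512 float32, mm along the optical axis (not along the pixel's ray), 0 where there is no reading), "fovy" (degrees; the focal length in pixels is half the picture's height over the tangent of half this angle, whatever the lens; pixels are square), "cx", "cy" (the principal point, pixels), "dist_coeffs" ([k1, k2, p1, p2, k3] as OpenCV has them; the pictures are not rectified), "camera_from_world" (4x4, takes a point from world to camera coordinates); the wrist camera has in their place "hand_eye" (4x4, takes a point from camera to tool coordinates, whose origin is the TCP and whose axes are the tool frame's). Camera axes: x right, y down, z forward; pixel columns grow to the right and rows downward; lengths in mm; the calibration is good to about 2 mm. A picture is of the moment at which its call begins: read the wrist's pose just before it.
- ctrl.close_job(): hands the job in, once; it reports no verdict.
The state is a dict: "t": time; "qpos": joint angles; "qvel": joint speeds; "joint_torque": joint torques, N m; "ee_pos": TCP position; "orientation": TCP orientation; "ft_force": force on the tool from outside, world axes, zero at the start; "moment": the same for the moment, N m; "width": finger opening in mm.
Only numpy, scipy, OpenCV 4.12 (cv2) and the standard library are available. Lean on these libraries where they do the work, as an engineer would, in place of code of your own. Each camera call takes 0.05 s, during which the arm holds its last target.

TASK

Clear the guitar maker's bench: lay the dark bridge flat in the long narrow tray, stand both wooden spool clamps upright side by side in the square tray, and put both steel tuning machines in the round dish, flat on its floor with their posts pointing up. Set each piece down rather than dropping it, let it lie fully inside on the tray's floor, and leave the glue bottle standing where it is.

Things in the scene. Friction and masses are not known exactly. Their poses are not given: they have to be found in the camera images.
- tuner_a_mid (a point): First guitar tuning machine, steel, 45 g: housing block 30 (x) by 20 (y) by 18 mm high; 8 mm post stands up from its middle to 36 mm above the underside; on its +x side a shaft and a flat button 22 mm wide (y), 17 mm high, ending 35 mm from the middle. Lies post up. Point: middle of the housing, 9 mm above the underside; z along the post. Grip across y, post between the fingers.
- tuner_b_mid (a point): Second tuning machine, the same as the first (same sizes, point and axes).
- spool_a_mid (a point): First spool clamp, pale wood, upright, rigid, 70 g: two discs 38 mm across, 28 mm thick, 6 mm apart, on a steel bolt with a wing nut on top; 74 mm tall (discs to 62 mm). Point: on the axis, 37 mm above the underside, between the discs; z up. The upper disc's middle is 11 mm above the point. Grip anywhere round the discs.
- spool_b_mid (a point): Second spool clamp, the same as the first (same sizes, point and axes).
- bridge_mid (a point): Acoustic guitar bridge, dark wood bar lying flat, 35 g, 150 mm long (x) by 32 mm wide (y); the middle 90 mm is 11 mm thick, the wings at both ends 7 mm; white saddle strip (up to 13 mm above the underside), six dark dots. Point: its middle, 5.5 mm above the underside; x along its length, z up. Gripped across the 32 mm width.
- bridge_tray: Long narrow plywood tray, open on top, fixed to the bench: outside 92 (x) by 194 (y) by 20 mm high, walls and floor 6 mm, so inside 80 by 182 mm. Origin: centre of its underside (the inner floor is 6 mm higher); y along its length.
- clamp_crate: Square plywood tray, open on top, fixed to the bench: outside 122 by 122 by 26 mm high, walls and floor 6 mm, so inside 110 by 110 mm. Origin: centre of its underside (the inner floor is 6 mm higher); x and y along its sides.
- tuner_dish: Round steel dish, open on top, fixed to the bench: 150 mm across the rim and 22 mm high, wall 4 mm, inside 134 mm across at the floor. Origin: centre of its underside (the inner floor is 4 mm higher).
- glue_mid (a point): Bystander: white glue bottle with an orange cap, 40 mm across, 100 mm tall, loose, standing among the parts. Point: on its axis, 50 mm up.

How it is judged (in metres and radians):
At the end, for the whole second after the job is handed in: Tuners in round dish within 60 mm of its centre, on the floor, posts within 0.25 rad of vertical; spools in square tray within 40 mm of centre each way, on the floor, upright within 0.1 rad; bridge in long tray within 28 mm across, 20 mm along, on the floor, flat within 0.08 rad; all at rest (horizontal distance between each of tuner_a_mid, tuner_b_mid and tuner_dish below 0.06 m and z of each of tuner_a_mid, tuner_b_mid in the frame of tuner_dish below 0.02 m and angle between each of tuner_a_mid, tuner_b_mid's own z axis and vertical below 0.25 rad and x of spool_a_mid in the frame of clamp_crate between -0.04 and 0.04 m and y of spool_a_mid in the frame of clamp_crate between -0.04 and 0.04 m and z of each of spool_a_mid, spool_b_mid in the frame of clamp_crate below 0.05 m and angle between each of spool_a_mid, spool_b_mid's own z axis and vertical below 0.1 rad and x of spool_b_mid in the frame of clamp_crate between -0.04 and 0.04 m and y of spool_b_mid in the frame of clamp_crate between -0.04 and 0.04 m and x of bridge_mid in the frame of bridge_tray between -0.028 and 0.028 m and y of bridge_mid in the frame of bridge_tray between -0.02 and 0.02 m and z of bridge_mid in the frame of bridge_tray below 0.017 m and angle between bridge_mid's own z axis and vertical below 0.08 rad and linear speed of each of tuner_a, tuner_b, spool_a, spool_b, bridge below 0.02 m/s and angular speed of each of tuner_a, tuner_b, spool_a, spool_b, bridge below 0.3 rad/s); the robot touches nothing.
It fails at once if a piece is dropped or thrown: falls free faster than 0.6 m/s (about 18 mm of fall) ((linear speed of tuner_a above 0.6 m/s and contact force between tuner_a and the fingers below 0.01 N) or (linear speed of tuner_b above 0.6 m/s and contact force between tuner_b and the fingers below 0.01 N) or (linear speed of spool_a above 0.6 m/s and contact force between spool_a and the fingers below 0.01 N) or (linear speed of spool_b above 0.6 m/s and contact force between spool_b and the fingers below 0.01 N) or (linear speed of bridge above 0.6 m/s and contact force between bridge and the fingers below 0.01 N)).
It fails at once if the glue bottle is shifted by more than 20 mm or knocked over (distance of glue_mid from where it was at the start of the episode above 0.02 m or angle between glue_mid's own z axis and vertical above 0.4 rad).
It also fails if it takes over 122 s, if anything falls off the work surface, if the arm or the gripper's body presses on something with over 40 N, if the wrist force passes 120 N, or if a joint passes its speed limit or range.

## Working session

There is one attempt and no reset: what is moved stays moved. The work goes in short steps, Python scripts to look and compute and a tool call to move; the robot and the scene stay as the last step left them, time stands still between calls to the robot, and variables do not carry over. Pictures are saved under pics/ and viewed, and the job is handed in when it is done.

Besides the shell and the picture viewer there is one more tool, called after "Call:" by a JSON object that holds its "op" and its "data". jog_arm: Moves the arm, as the interface text tells. Its arguments: {"type":"object","properties":{"steps":{"type":"array","items":{"type":"object","properties":{"turn":{"type":"array","items":{"type":"number"}},"dp":{"type":"array","items":{"type":"number"}},"claw":{"type":"number"}}}}},"required":["steps"]}

```bash
mkdir -p pics; cat > h.py <<'E'
import numpy as np,cv2
from workcell import ctrl
from scipy.spatial.transform import Rotation as R
def cap(n):
    o=ctrl.get_obs(); d=ctrl.get_image(n)
    f=d['img'].shape[0]/2/np.tan(np.radians(d['fovy'])/2)
    K=np.array([[f,0,d['cx']],[0,f,d['cy']],[0,0,1.]])
    if 'camera_from_world' in d: T=np.linalg.inv(np.array(d['camera_from_world']))
    else:
        W=np.eye(4);W[:3,:3]=R.from_rotvec(o['orientation']).as_matrix();W[:3,3]=o['ee_pos'];T=W@np.array(d['hand_eye'])
    d['K']=K;d['T']=T;d['D']=np.array(d['dist_coeffs']);return d
def rays(d,uv):
    p=cv2.undistortPoints(np.array(uv,float).reshape(-1,1,2),d['K'],d['D']).reshape(-1,2)
    return np.c_[p,np.ones(len(p))]
def plane(d,uv,z):
    r=rays(d,uv)@d['T'][:3,:3].T;c=d['T'][:3,3]
    return c+r*((z-c[2])/r[:,2])[:,None]
def cloud(d):
    h,w=d['range_z'].shape
    u,v=np.meshgrid(np.arange(w),np.arange(h))
    r=rays(d,np.c_[u.ravel(),v.ravel()])*d['range_z'].reshape(-1,1)
    return (r@d['T'][:3,:3].T+d['T'][:3,3]).reshape(h,w,3)
def save(d,n): cv2.imwrite('pics/'+n+'.png',d['img'][:,:,::-1])
E
python3 - <<'E'
from h import *
import pickle
print(ctrl.get_obs())
for n in ['top','side','wrist']:
    d=cap(n);save(d,n+'0');print(n,d['T'][:3,3],d['fovy'],d['D']);pickle.dump({k:d[k] for k in('img','range_z','K','T','D')},open(n+'0.pkl','wb'))
E
```

```text
{'t': 0.0, 'qpos': array([ 1.10399076e+00,  4.23819296e-01,  1.63071562e+00, -9.53697143e-06,
        1.08858458e+00, -1.90237846e-02]), 'qvel': array([-0.00028975,  0.00046435,  0.00147436,  0.00011018,  0.0021825 ,
       -0.000299  ]), 'joint_torque': array([ 6.19449247e-05, -5.44611526e+01, -2.73668754e+01,  6.43429253e-02,
        2.26765859e-02, -1.36743847e-04]), 'ee_pos': array([270.32375479, 562.84197172, 196.30511068]), 'orientation': array([-1.38918936, -0.87239621,  0.87453412]), 'ft_force': array([-0.14847944, -0.42977848,  0.19247094]), 'moment': array([-0.0030058 , -0.04967558, -0.00906442]), 'width': 87.52151091537857}
top [ 287.62966259   19.80426778 1157.48242649] 42.03552896516336 [-0.07410444  0.          0.          0.          0.        ]
side [ 265.19302327 -796.79873955  548.49347272] 48.15903504352559 [-0.03813724  0.          0.          0.          0.        ]
wrist [209.41192045 592.73188374 383.88033265] 62.103592246383116 [-0.05219952  0.          0.          0.          0.        ]
```

View pics/top0.png

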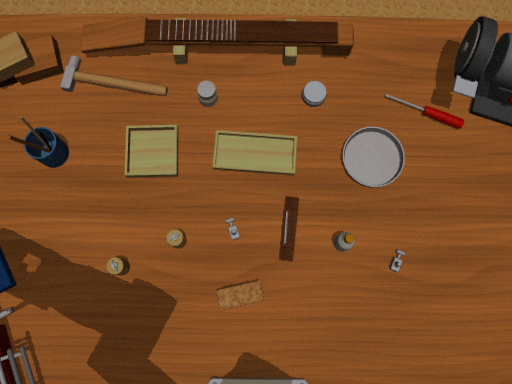

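View pics/side0.png

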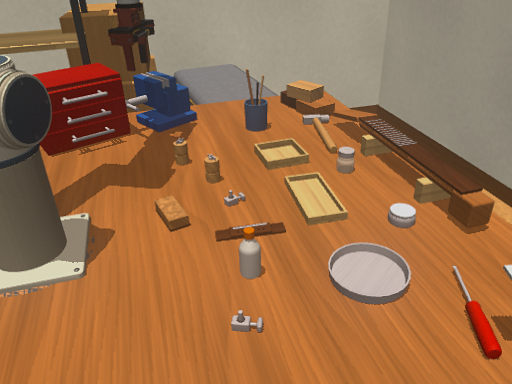

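```bash
python3 - <<'E'
from h import *
import pickle
d=pickle.load(open('top0.pkl','rb'));c=cloud(d);
np.set_printoptions(precision=1,suppress=True)
print(c[::48,::48].reshape(-1,3)[:80:3]) 
for n in['top','side','wrist']:
    d=pickle.load(open(n+'0.pkl','rb'));z=d['range_z'];print(n,(z>0).mean(),z.min(),z.max())
E
```

```text
[[1531.3 1133.9 -756.8]
 [1514.7  490.  -741.1]
 [1525.7 -125.6 -748. ]
 [1550.2 -754.2 -756.1]
 [ 874.8  525.6   44.3]
 [ 899.   175.2   -0.4]
 [ 876.  -180.1   53.9]
 [ 810.5 -466.3  194.9]
 [ 767.4  409.6   -1.1]
 [ 770.    51.2    0.5]
 [ 777.2 -306.6   -0.7]
 [ 641.   640.1   -0.9]
 [ 642.2  280.3    5. ]
 [ 646.1  -66.5    6.9]
 [ 655.7 -421.    -3.6]
 [ 521.1  504.7    4.1]
 [ 527.9  161.1   -6. ]
 [ 532.1 -181.5   -3.4]
 [ 536.2 -530.4    0.7]
 [ 409.3  382.    -2.1]
 [ 414.7   44.8   -3.2]
 [ 418.2 -291.1    1.6]
 [ 292.7  585.7   30.2]
 [ 300.7  261.8    4. ]
 [ 305.7  -66.7    1.7]
 [ 308.2 -400.2   -0.3]
 [ 187.6  479.    -3.2]]
top 0.9959665934244791 0.0 2139.9194
side 0.9962870279947916 0.0 3591.748
wrist 0.9958902994791666 0.0 1094.527
```

View pics/wrist0.png

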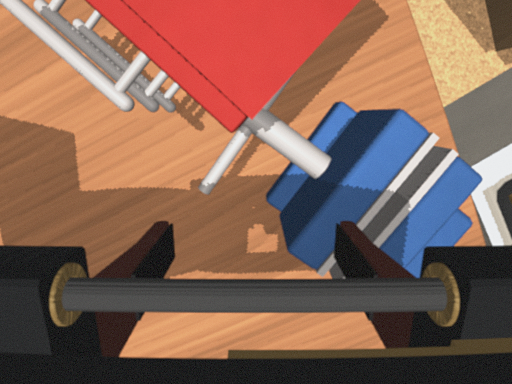

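```bash
python3 - <<'E'
from h import *
import pickle
np.set_printoptions(precision=1,suppress=True)
for n in['top','side']:
    d=pickle.load(open(n+'0.pkl','rb'));Ti=np.linalg.inv(d['T'])
    p=np.array([[270,563,197],[0,0,0],[270,563,0],[400,0,0]],float)
    q=cv2.projectPoints(p,cv2.Rodrigues(Ti[:3,:3])[0],Ti[:3,3],d['K'],d['D'])[0].reshape(-1,2);print(n,q,d['T'])
d=pickle.load(open('wrist0.pkl','rb'));print(d['T'])
for n,b in (('top',[0,384,0,512]),):
    d=pickle.load(open(n+'0.pkl','rb'));c=cloud(d)
    for u,v in [(117,266),(175,238),(30,250),(20,258)]: print(u,v,c[v,u])
E
```

```text
top [[-31.3 298.5]
 [257.2 428.1]
 [ 14.8 298.4]
 [259.2 246.4]] [[   0.    -1.     0.2  287.6]
 [  -1.    -0.    -0.    19.8]
 [   0.    -0.2   -1.  1157.5]
 [   0.     0.     0.     1. ]]
side [[139.   73.7]
 [ 32.  253. ]
 [148.3 133.1]
 [223.  218.7]] [[   1.    -0.2    0.2  265.2]
 [  -0.3   -0.5    0.8 -796.8]
 [  -0.    -0.9   -0.5  548.5]
 [   0.     0.     0.     1. ]]
[[  0.4   0.9   0.2 209.4]
 [  0.9  -0.4  -0.1 592.7]
 [ -0.    0.2  -1.  383.9]
 [  0.    0.    0.    1. ]]
117 266 [346.3 311.1  63.5]
175 238 [409.3 185.9  66.9]
30 250 [382.5 536.5   1.2]
20 258 [363.4 559.8  -0.8]
```

```bash
python3 - <<'E'
from h import *
import pickle
d=pickle.load(open('top0.pkl','rb'));im=d['img'][:,:,::-1]
def crop(u,v,w=30,h=35,s=7):return cv2.resize(im[v-h:v+h,u-w:u+w],None,fx=s/2,fy=s/2,interpolation=cv2.INTER_NEAREST)
r=[np.hstack([crop(117,266),crop(175,238),crop(233,229)]),np.hstack([crop(290,229),crop(345,241),crop(398,261)])]
cv2.imwrite('pics/crops0.png',np.vstack(r))
hsv=cv2.cvtColor(d['img'],cv2.COLOR_RGB2HSV)
for n,(u,v) in dict(spA=(117,266),spB=(175,238),wood=(200,210),tun=(233,231),tun2=(396,266),bridge=(290,229),tray=(150,150),dish=(372,155)).items(): print(n,d['img'][v,u],hsv[v,u])
E
```

```text
spA [101  97  91] [ 18  25 101]
spB [139 140 139] [ 60   2 140]
wood [131  79  34] [ 14 189 131]
tun [148 150 154] [110  10 154]
tun2 [63 63 60] [30 12 63]
bridge [70 40 22] [ 11 175  70]
tray [152 124  79] [ 18 122 152]
dish [148 145 141] [ 17  12 148]
```

View pics/crops0.png

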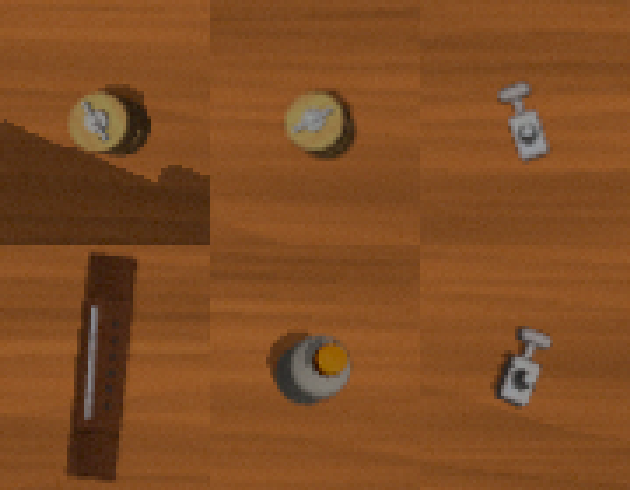

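```bash
cat > meas.py <<'E'
from h import *
import pickle,sys
np.set_printoptions(precision=1,suppress=True)
d=pickle.load(open('top0.pkl','rb'));im=d['img'];hsv=cv2.cvtColor(im,cv2.COLOR_RGB2HSV).astype(int)
H,S,V=hsv[...,0],hsv[...,1],hsv[...,2]
def blob(m,u,v,r=35):
    w=np.zeros(m.shape,np.uint8);w[v-r:v+r,u-r:u+r]=m[v-r:v+r,u-r:u+r]
    n,l,st,ce=cv2.connectedComponentsWithStats(w)
    # nearest/large
    i=1+np.argmax(st[1:,4]);return (l==i).astype(np.uint8)
def pts(b):
    c=max(cv2.findContours(b,cv2.RETR_EXTERNAL,cv2.CHAIN_APPROX_NONE)[0],key=cv2.contourArea);return c.reshape(-1,2).astype(float)
for n,u,v in(('spA',115,264),('spB',173,237)):
    b=blob((V>105)&((S<165)),u,v,18);P=plane(d,pts(b),62)[:,:2];c,r=cv2.minEnclosingCircle(P.astype(np.float32));e=cv2.fitEllipse(P.astype(np.float32));print(n,c,r*2,e)
for n,u,v in(('tuA',233,229),('tuB',398,261)):
    b=blob((S<90),u,v,20);P=plane(d,pts(b),14)[:,:2].astype(np.float32)
    r=cv2.minAreaRect(P);print(n,r,b.sum());
    q=np.argwhere(b)[:,::-1];Q=plane(d,q,14)[:,:2];mu=Q.mean(0);w,vv=np.linalg.eigh(np.cov((Q-mu).T));a=vv[:,1]
    a=a*np.sign(a[0]);s=(Q-mu)@a;t=(Q-mu)@np.array([-a[1],a[0]]);print(' axis',np.degrees(np.arctan2(a[1],a[0])),'mean',mu,'range',s.min(),s.max(),t.min(),t.max(),'mid at s.min+15:',mu+a*(s.min()+14))
b=blob((V<95)&(S>100),290,229,40);r=cv2.minAreaRect(plane(d,pts(b),9)[:,:2].astype(np.float32));print('bridge',r,b.sum())
pale=((S<150)&(V>115)&(H>12)).astype(np.uint8)
for n,u,v,z,h in(('crate',151,151,26,36),('tray',255,153,20,50)):
    b=blob((S<165)&(H>14),u,v,h);r=cv2.minAreaRect(plane(d,pts(b),z)[:,:2].astype(np.float32));print(n,r,b.sum())
b=blob(S<70,373,157,42);P=plane(d,pts(b),22)[:,:2].astype(np.float32);print('dish',cv2.fitEllipse(P))
b=blob((H<20)&(S>230)&(V>150),347,238,15);print('glue',plane(d,[pts(b).mean(0)],100))
E
python3 meas.py
```

```text
spA (347.8114318847656, 317.74517822265625) 37.028446197509766 ((347.8137512207031, 317.55499267578125), (34.97780990600586, 35.47258758544922), 179.88011169433594)
spB (411.9696044921875, 188.78025817871094) 37.66011428833008 ((412.0168151855469, 188.6865692138672), (35.20940017700195, 36.1878547668457), 45.49351119995117)
tuA ((440.1434326171875, 63.173744201660156), (49.38938522338867, 19.901384353637695), 20.536413192749023) 157
 axis 20.265385263190247 mean [438.3  62.7] range -22.786551333302203 26.568719244086143 -10.228945430533 9.799532044276077 mid at s.min+15: [430.   59.7]
tuB ((370.378662109375, -316.48101806640625), (20.95833969116211, 49.77942657470703), 69.24871826171875) 167
 axis -22.452403601607614 mean [ 368.5 -315.7] range -22.941646265079545 26.91785883996066 -10.73912407475858 10.503943692630234 mid at s.min+15: [ 360.2 -312.3]
bridge ((443.00762939453125, -67.00585174560547), (33.748538970947266, 150.2164764404297), 84.1457290649414) 819
crate ((620.6546630859375, 258.5109558105469), (128.01332092285156, 125.14038848876953), 2.0271334648132324) 2732
tray ((621.6904907226562, 13.362541198730469), (196.3713836669922, 97.94509887695312), 86.1980972290039) 3234
dish ((614.9483642578125, -267.440185546875), (145.48426818847656, 147.564697265625), 54.90247344970703)
glue [[ 412.7 -188.   100. ]]
```

```bash
python3 - <<'E'
from h import *
np.set_printoptions(precision=3,suppress=True)
o=ctrl.get_obs();print(R.from_rotvec(o['orientation']).as_matrix());print(ctrl.get_image('wrist')['hand_eye'])
E
```

```text
[[ 0.433 -0.001 -0.901]
 [ 0.901 -0.001  0.433]
 [-0.001 -1.    -0.   ]]
[[   1.      -0.001    0.001    0.238]
 [  -0.001   -0.245    0.969 -187.495]
 [  -0.001   -0.969   -0.245   67.856]
 [   0.       0.       0.       1.   ]]
```

Call:
{"op": "jog_arm", "data": {"steps": [{"dp":[0.25,-1,0.3],"turn":[0,0,-0.345],"claw":1},{"dp":[0.25,-1,0.3],"turn":[0,0,-0.345],"claw":1},{"dp":[0.25,-1,0.3],"turn":[0,0,-0.345],"claw":1},{"dp":[0.25,-1,0.3],"turn":[0,0,-0.345],"claw":1},{"dp":[0.25,-1,0.3],"turn":[0,0,-0.345],"claw":1},{"dp":[0.25,-1,0.3],"turn":[0,0,-0.345],"claw":1},{"dp":[0.25,-1,0.3],"turn":[0,0,-0.345],"claw":1},{"dp":[0.25,-1,0.3],"turn":[0,0,-0.345],"claw":1},{"dp":[0.25,-1,0.3],"turn":[0,0,-0.345],"claw":1},{"dp":[0.25,-1,0.3],"turn":[0,0,-0.345],"claw":1}]}}

```text
t: 1.03
ee_pos: [290.4, 482.9, 220.5]
orientation: [-1.571, -0.028, 0.029]
ft_force: [-0.4, -0.5, 0.2]
width: 87.8
```

Call:
{"op": "jog_arm", "data": {"steps": [{"dp":[0.25,-1,0],"turn":[0,0,0],"claw":1},{"dp":[0.25,-1,0],"turn":[0,0,0],"claw":1},{"dp":[0.25,-1,0],"turn":[0,0,0],"claw":1}]}}

```text
t: 1.28
ee_pos: [310.1, 397.4, 219.6]
orientation: [-1.575, -0.027, 0.032]
ft_force: [0.7, 0.1, 0.2]
width: 87.8
```

Call:
{"op": "jog_arm", "data": {"steps": [{"dp":[0.47,-1,0],"turn":[0,0,0],"claw":1},{"dp":[0.47,-1,0],"turn":[0,0,0],"claw":1},{"dp":[0.47,-1,0],"turn":[0,0,0],"claw":1},{"dp":[0.47,-1,0],"turn":[0,0,0],"claw":1}]}}

```text
t: 1.62
ee_pos: [348.4, 315.5, 219.7]
orientation: [-1.575, -0.027, 0.031]
ft_force: [-0.1, -0.4, -0.5]
width: 88.1
```

```bash
python3 - <<'E'
from h import *
np.set_printoptions(precision=2,suppress=True)
o=ctrl.get_obs();print(o['ee_pos'],o['qvel'],R.from_rotvec(o['orientation']).as_matrix());
d=cap('wrist');save(d,'w1')
c=cloud(d);print(ctrl.get_obs()['ee_pos'])
m=(abs(c[...,2]-62)<8)&(abs(c[...,0]-348)<40)&(abs(c[...,1]-318)<40)
P=c[m];print(len(P));v,u=np.argwhere(m).T;print(u.min(),u.max(),v.min(),v.max(),P.min(0),P.max(0),np.median(P,0))
E
```

```text
[348.35 315.49 219.69] [ 0.05  0.02 -0.03  0.02 -0.    0.06] [[ 1.   -0.   -0.04]
 [ 0.04 -0.    1.  ]
 [-0.   -1.   -0.  ]]
[348.19 316.98 219.86]
833
239 272 156 190 [330.25 299.51  54.09] [367.05 337.22  69.96] [348.54 320.09  61.82]
```

View pics/w1.png

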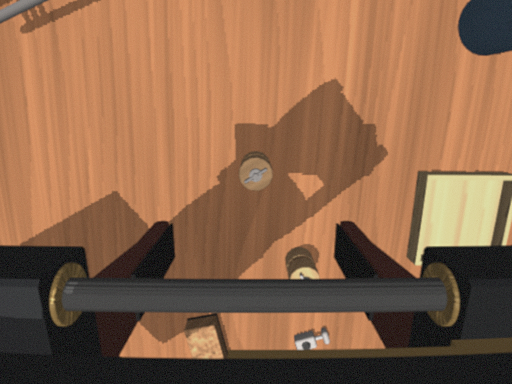

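Call:
{"op": "jog_arm", "data": {"steps": [{"dp":[0,0.02,-1],"turn":[0,0,0],"claw":1},{"dp":[0,0.02,-1],"turn":[0,0,0],"claw":1},{"dp":[0,0.02,-1],"turn":[0,0,0],"claw":1},{"dp":[0,0.02,-1],"turn":[0,0,0],"claw":1}]}}

```text
t: 2.0
ee_pos: [346.7, 318.7, 138.8]
orientation: [-1.577, -0.025, 0.035]
ft_force: [0.1, 1.2, 0.3]
width: 88.1
```

Call:
{"op": "jog_arm", "data": {"steps": [{"dp":[0,0,-0.5],"turn":[0,0,0],"claw":1},{"dp":[0,0,-1],"turn":[0,0,0],"claw":1},{"dp":[0,0,-1],"turn":[0,0,0],"claw":1},{"dp":[0,0,-1],"turn":[0,0,0],"claw":1}]}}

```text
t: 2.33
ee_pos: [346.4, 319.1, 59.2]
orientation: [-1.579, -0.025, 0.038]
ft_force: [0.3, 0.8, 1.1]
width: 87.9
```

Call:
{"op": "jog_arm", "data": {"steps": [{"dp":[0.02,-0.01,-0.38],"turn":[0.003,0,0],"claw":1},{"dp":[0.02,-0.01,-0.38],"turn":[0.003,0,0],"claw":1},{"dp":[0.02,-0.01,-0.38],"turn":[0.003,0,0],"claw":1},{"dp":[0.02,-0.01,-0.38],"turn":[0.003,0,0],"claw":0},{"dp":[0.02,-0.01,-0.38],"turn":[0.003,0,0],"claw":0},{"dp":[0.02,-0.01,-0.38],"turn":[0.003,0,0],"claw":0},{"dp":[0.02,-0.01,-0.38],"turn":[0.003,0,0],"claw":0},{"dp":[0.02,-0.01,-0.38],"turn":[0.003,0,0],"claw":0},{"dp":[0.02,-0.01,-0.38],"turn":[0.003,0,0],"claw":0}]}}

```text
t: 3.08
ee_pos: [348.0, 318.4, 29.1]
orientation: [-1.569, -0.025, 0.037]
ft_force: [-0.9, 0.1, 0.9]
width: 51.3
```

```bash
cat > st.py <<'E'
from h import *
import sys
# usage: st.py x y z yawdeg : prints needed dp and turn units
np.set_printoptions(precision=3,suppress=True)
o=ctrl.get_obs();M=R.from_rotvec(o['orientation'])
m=M.as_matrix();yaw=np.degrees(np.arctan2(m[1,0],m[0,0]))
print('t',round(o['t'],2),'pos',o['ee_pos'],'yaw',round(yaw,2),'tilt',m[:2,1],'w',round(o['width'],1),'ft',o['ft_force'],'q',o['qpos'])
a=[float(x) for x in sys.argv[1:]]
if a:
    G=R.from_euler('z',a[3],degrees=True)*R.from_rotvec([-np.pi/2,0,0])
    print('dp',(np.array(a[:3])-o['ee_pos'])/80,'turn',(G*M.inv()).as_rotvec()/np.pi)
E
python3 st.py 348 318 29 2
```

```text
t 3.08 pos [348.038 318.419  29.104] yaw 2.28 tilt [-0.008  0.001] w 51.3 ft [-0.862  0.062  0.875] q [0.711 0.49  2.055 0.011 0.601 0.663]
dp [-0.    -0.005 -0.001] turn [-0.    -0.002 -0.002]
```

Call:
{"op": "jog_arm", "data": {"steps": [{"dp":[0,0,0],"turn":[0,-0.002,0],"claw":0},{"dp":[0,0,0],"turn":[0,-0.002,0],"claw":0},{"dp":[0,0,0],"turn":[0,-0.002,0],"claw":0},{"dp":[0,0,0],"turn":[0,-0.002,0],"claw":0},{"dp":[0,0,0],"turn":[0,-0.002,0],"claw":0}]}}

```text
t: 3.5
ee_pos: [348.0, 318.4, 29.1]
orientation: [-1.569, -0.03, 0.033]
ft_force: [-0.7, -0.7, 0.8]
width: 37.2
```

```bash
python3 st.py 622 285 150 2
```

```text
t 3.5 pos [347.968 318.4    29.062] yaw 2.28 tilt [-0.002  0.001] w 37.2 ft [-0.655 -0.678  0.835] q [0.714 0.489 2.059 0.004 0.595 0.672]
dp [ 3.425 -0.418  1.512] turn [-0.    -0.001 -0.002]
```

Call:
{"op": "jog_arm", "data": {"steps": [{"dp":[0,0,0.3],"turn":[0,0,0],"claw":0},{"dp":[0,0,0.8],"turn":[0,0,0],"claw":0},{"dp":[0.3,0,1],"turn":[0,0,0],"claw":0},{"dp":[0.7,0,1],"turn":[0,0,0],"claw":0},{"dp":[0.9,-0.1,1],"turn":[0,0,0],"claw":0}]}}

```text
t: 3.92
ee_pos: [424.0, 312.5, 111.2]
orientation: [-1.566, -0.035, 0.029]
ft_force: [0.4, -0.5, -1.1]
width: 36.9
```

Call:
{"op": "jog_arm", "data": {"steps": [{"dp":[0.45,-0.1,0],"turn":[0,0,0],"claw":0},{"dp":[0.9,-0.1,0],"turn":[0,0,0],"claw":0},{"dp":[0.9,-0.1,0],"turn":[0,0,0],"claw":0}]}}

```text
t: 4.17
ee_pos: [502.6, 304.8, 112.0]
orientation: [-1.563, -0.037, 0.022]
ft_force: [-0.3, 0.8, -1.1]
width: 37.0
```

Call:
{"op": "jog_arm", "data": {"steps": [{"dp":[0.45,-0.1,0],"turn":[0,0,0],"claw":0},{"dp":[0.9,-0.1,0],"turn":[0,0,0],"claw":0},{"dp":[0.9,-0.1,0],"turn":[0,0,0],"claw":0}]}}

```text
t: 4.42
ee_pos: [580.6, 296.8, 112.4]
orientation: [-1.562, -0.04, 0.017]
ft_force: [-0.2, 0.7, -0.5]
width: 36.9
```

```bash
python3 st.py 623 285 100 2; python3 - <<'E'
from h import *
d=cap('wrist');save(d,'w2')
E
```

```text
t 4.42 pos [580.602 296.753 112.381] yaw 2.05 tilt [0.015 0.009] w 36.9 ft [-0.167  0.654 -0.493] q [0.453 0.553 1.635 0.002 0.936 0.416]
dp [ 0.53  -0.147 -0.155] turn [-0.003  0.005 -0.   ]
```

View pics/w2.png

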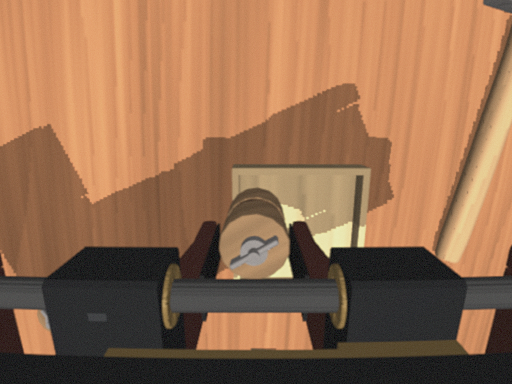

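Call:
{"op": "jog_arm", "data": {"steps": [{"dp":[0.53,-0.15,-0.15],"turn":[-0.003,0.005,0],"claw":0},{"dp":[0.53,-0.15,-0.15],"turn":[-0.003,0.005,0],"claw":0},{"dp":[0.53,-0.15,-0.15],"turn":[-0.003,0.005,0],"claw":0},{"dp":[0.53,-0.15,-0.15],"turn":[-0.003,0.005,0],"claw":0}]}}

```text
t: 4.8
ee_pos: [618.0, 284.4, 98.9]
orientation: [-1.572, -0.022, 0.033]
ft_force: [-0.3, -0.1, -1.5]
width: 37.0
```

```bash
python3 st.py 623 285 36 2; python3 - <<'E'
from h import *
d=cap('wrist');save(d,'w3');c=cloud(d)
m=(abs(c[...,2]-26)<6)
print(plane(d,[(233,167),(369,167),(369,230)],26))
hsv=cv2.cvtColor(d['img'],cv2.COLOR_RGB2HSV)
E
```

```text
t 4.8 pos [618.047 284.366  98.925] yaw 2.03 tilt [-0.007 -0.002] w 37.0 ft [-0.308 -0.138 -1.526] q [0.413 0.617 1.553 0.001 0.979 0.377]
dp [ 0.062  0.008 -0.787] turn [ 0.001 -0.002 -0.   ]
[[598.42728217 308.72209073  26.        ]
 [710.89728527 312.92792067  26.        ]
 [717.79909028 257.73889759  26.        ]]
```

View pics/w3.png

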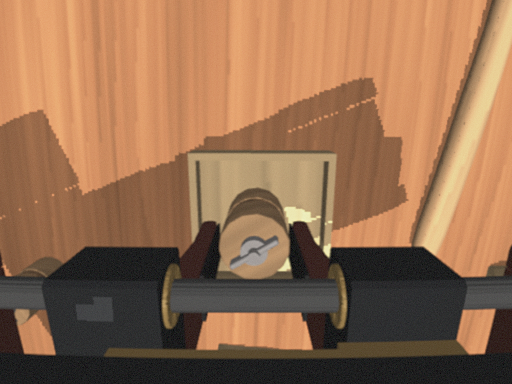

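```bash
python3 - <<'E'
from h import *
d=cap('wrist')
print(plane(d,[(188,153),(336,152),(331,240),(192,240)],26))
E
```

```text
[[560.99940212 319.26622298  26.        ]
 [682.10833423 324.52657075  26.        ]
 [685.3369874  247.52283309  26.        ]
 [563.33038893 242.90930268  26.        ]]
```

Call:
{"op": "jog_arm", "data": {"steps": [{"dp":[0.06,0.01,-0.3],"turn":[0.001,-0.002,0],"claw":0},{"dp":[0.06,0.01,-0.6],"turn":[0.001,-0.002,0],"claw":0},{"dp":[0.06,0.01,-0.74],"turn":[0.001,-0.002,0],"claw":0},{"dp":[0.06,0.01,-0.78],"turn":[0.001,-0.002,0],"claw":0},{"dp":[0.06,0.01,-0.78],"turn":[0.001,-0.002,0],"claw":0}]}}

```text
t: 5.32
ee_pos: [621.5, 285.8, 36.8]
orientation: [-1.57, -0.028, 0.03]
ft_force: [0.3, -0.5, -0.6]
width: 36.9
```

```bash
python3 st.py 623 285 35 2
```

```text
t 5.32 pos [621.467 285.761  36.772] yaw 2.12 tilt [-0.001  0.001] w 36.9 ft [ 0.32  -0.49  -0.607] q [0.413 0.7   1.569 0.002 0.873 0.375]
dp [ 0.019 -0.01  -0.022] turn [-0.    -0.    -0.001]
```

Call:
{"op": "jog_arm", "data": {"steps": [{"dp":[0.015,-0.01,-0.02],"turn":[0,0,0],"claw":0},{"dp":[0.015,-0.01,-0.025],"turn":[0,0,0],"claw":0},{"dp":[0.015,-0.01,-0.025],"turn":[0,0,0],"claw":0}]}}

```text
t: 5.57
ee_pos: [623.3, 285.3, 35.9]
orientation: [-1.569, -0.029, 0.029]
ft_force: [-0.0, 0.3, -2.4]
width: 36.9
```

Call:
{"op": "jog_arm", "data": {"steps": [{"dp":[0,0,-0.02],"turn":[0,0,0],"claw":0},{"dp":[0,0,-0.02],"turn":[0,0,0],"claw":0},{"dp":[0,0,-0.02],"turn":[0,0,0],"claw":0}]}}

```text
t: 5.82
ee_pos: [624.0, 285.5, 35.1]
orientation: [-1.569, -0.03, 0.028]
ft_force: [0.0, -0.4, 2.8]
width: 36.8
```

Call:
{"op": "jog_arm", "data": {"steps": [{"dp":[0,0,0],"turn":[0,0,0],"claw":1},{"dp":[0,0,0],"turn":[0,0,0],"claw":1},{"dp":[0,0,0],"turn":[0,0,0],"claw":1},{"dp":[0,0,0],"turn":[0,0,0],"claw":1},{"dp":[0,0,0],"turn":[0,0,0],"claw":1},{"dp":[0,0,0],"turn":[0,0,0],"claw":1},{"dp":[0,0,0.3],"turn":[0,0,0],"claw":1},{"dp":[0,0,0.7],"turn":[0,0,0],"claw":1},{"dp":[0,0,1],"turn":[0,0,0],"claw":1},{"dp":[0,0,1],"turn":[0,0,0],"claw":1}]}}

```text
t: 6.65
ee_pos: [627.2, 286.9, 120.8]
orientation: [-1.565, -0.036, 0.022]
ft_force: [1.3, 0.7, 1.4]
width: 87.7
```

Call:
{"op": "jog_arm", "data": {"steps": [{"dp":[-0.45,-0.2,0],"turn":[0,0,0],"claw":1},{"dp":[-0.88,-0.4,0],"turn":[0,0,0],"claw":1},{"dp":[-0.88,-0.4,0],"turn":[0,0,0],"claw":1}]}}

```text
t: 6.9
ee_pos: [548.3, 251.2, 118.3]
orientation: [-1.569, -0.029, 0.03]
ft_force: [-0.6, 1.1, -0.8]
width: 87.4
```

Call:
{"op": "jog_arm", "data": {"steps": [{"dp":[-0.45,-0.2,0],"turn":[0,0,0],"claw":1},{"dp":[-0.88,-0.4,0],"turn":[0,0,0],"claw":1},{"dp":[-0.88,-0.4,0],"turn":[0,0,0],"claw":1}]}}

```text
t: 7.15
ee_pos: [469.0, 215.4, 115.8]
orientation: [-1.574, -0.021, 0.038]
ft_force: [-1.0, 0.1, -0.1]
width: 87.8
```

```bash
python3 st.py 412.8 189 100 2; python3 - <<'E'
from h import *
d=cap('top');save(d,'t4')
E
```

```text
t 7.15 pos [469.047 215.369 115.832] yaw 2.14 tilt [-0.011 -0.003] w 87.8 ft [-1.006  0.145 -0.115] q [0.407 0.387 1.92  0.002 0.846 0.368]
dp [-0.703 -0.33  -0.198] turn [ 0.001 -0.003 -0.001]
```

View pics/t4.png

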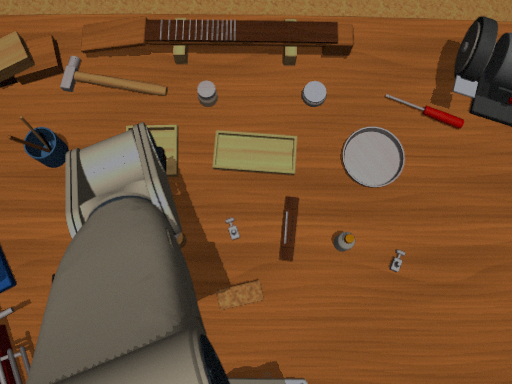

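Call:
{"op": "jog_arm", "data": {"steps": [{"dp":[-0.35,-0.16,-0.1],"turn":[0.001,-0.003,0],"claw":1},{"dp":[-0.7,-0.33,-0.1],"turn":[0.001,-0.003,0],"claw":1},{"dp":[-0.7,-0.33,-0.1],"turn":[0.001,-0.003,0],"claw":1},{"dp":[-0.7,-0.33,-0.1],"turn":[0.001,-0.003,0],"claw":1}]}}

```text
t: 7.53
ee_pos: [416.5, 190.5, 108.9]
orientation: [-1.569, -0.031, 0.027]
ft_force: [0.2, -0.0, 0.7]
width: 87.6
```

```bash
python3 - <<'E'
from h import *
d=cap('wrist');save(d,'w5');c=cloud(d)
m=(abs(c[...,2]-62)<8)&(abs(c[...,0]-412)<35)&(abs(c[...,1]-189)<35)
P=c[m];print(len(P),np.median(P,0),P.min(0),P.max(0))
E
python3 st.py 412.8 189 29 2
```

```text
1680 [413.1206419  191.88782633  61.77699049] [394.22958052 171.27486813  54.05765366] [431.97657077 208.36473627  69.97961506]
t 7.58 pos [418.098 191.147 109.215] yaw 2.13 tilt [0.005 0.002] w 87.9 ft [1.227 0.225 0.722] q [0.403 0.319 2.054 0.001 0.763 0.365]
dp [-0.066 -0.027 -1.003] turn [-0.001  0.001 -0.001]
```

Call:
{"op": "jog_arm", "data": {"steps": [{"dp":[-0.06,-0.02,-0.3],"turn":[-0.001,0.001,0],"claw":1},{"dp":[-0.06,-0.02,-0.7],"turn":[-0.001,0.001,0],"claw":1},{"dp":[-0.06,-0.02,-1],"turn":[-0.001,0.001,0],"claw":1},{"dp":[-0.06,-0.02,-1],"turn":[-0.001,0.001,0],"claw":1},{"dp":[-0.06,-0.02,-1],"turn":[-0.001,0.001,0],"claw":0},{"dp":[-0.06,-0.02,-1],"turn":[-0.001,0.001,0],"claw":0},{"dp":[-0.06,-0.02,-1],"turn":[-0.001,0.001,0],"claw":0},{"dp":[-0.06,-0.02,-1],"turn":[-0.001,0.001,0],"claw":0}]}}

```text
t: 8.25
ee_pos: [414.7, 190.1, 30.5]
orientation: [-1.57, -0.032, 0.026]
ft_force: [-0.2, 0.1, 0.6]
width: 64.9
```

```bash
python3 st.py 413 190 29 2
```

```text
t 8.25 pos [414.693 190.143  30.545] yaw 2.12 tilt [0.004 0.001] w 64.9 ft [-0.191  0.141  0.636] q [ 0.405  0.47   2.094 -0.002  0.573  0.369]
dp [-0.021 -0.002 -0.019] turn [-0.     0.001 -0.001]
```

Call:
{"op": "jog_arm", "data": {"steps": [{"dp":[-0.02,0,-0.02],"turn":[0,0.001,0],"claw":0},{"dp":[-0.02,0,-0.02],"turn":[0,0.001,0],"claw":0},{"dp":[-0.02,0,-0.02],"turn":[0,0.001,0],"claw":0},{"dp":[-0.02,0,-0.02],"turn":[0,0.001,0],"claw":0},{"dp":[-0.02,0,-0.02],"turn":[0,0.001,0],"claw":0},{"dp":[-0.02,0,-0.02],"turn":[0,0.001,0],"claw":0},{"dp":[-0.02,0,-0.02],"turn":[0,0.001,0],"claw":0}]}}

```text
t: 8.83
ee_pos: [413.4, 190.3, 29.2]
orientation: [-1.57, -0.03, 0.028]
ft_force: [-0.8, -0.3, 4.5]
width: 36.9
```

```bash
python3 st.py 624.5 235 130 2
```

```text
t 8.83 pos [413.356 190.257  29.185] yaw 2.12 tilt [0.002 0.001] w 36.9 ft [-0.755 -0.252  4.54 ] q [0.405 0.473 2.096 0.    0.572 0.368]
dp [2.639 0.559 1.26 ] turn [-0.     0.    -0.001]
```

Call:
{"op": "jog_arm", "data": {"steps": [{"dp":[0,0,0.3],"turn":[0,0,0],"claw":0},{"dp":[0,0,0.8],"turn":[0,0,0],"claw":0},{"dp":[0.2,0,1],"turn":[0,0,0],"claw":0},{"dp":[0.6,0.05,1],"turn":[0,0,0],"claw":0},{"dp":[0.8,0.1,1],"turn":[0,0,0],"claw":0}]}}

```text
t: 9.25
ee_pos: [480.9, 199.0, 111.1]
orientation: [-1.568, -0.034, 0.024]
ft_force: [0.4, 0.0, -0.4]
width: 37.2
```

Call:
{"op": "jog_arm", "data": {"steps": [{"dp":[0.45,0.1,0.2],"turn":[0,0,0],"claw":0},{"dp":[0.9,0.2,0.2],"turn":[0,0,0],"claw":0},{"dp":[0.9,0.2,0.2],"turn":[0,0,0],"claw":0}]}}

```text
t: 9.5
ee_pos: [560.4, 216.8, 128.7]
orientation: [-1.566, -0.04, 0.017]
ft_force: [-0.4, 0.0, 0.1]
width: 36.9
```

Call:
{"op": "jog_arm", "data": {"steps": [{"dp":[0.45,0.1,0],"turn":[0,0,0],"claw":0},{"dp":[0.88,0.22,0],"turn":[0,0,0],"claw":0},{"dp":[0.88,0.22,0],"turn":[0,0,0],"claw":0},{"dp":[0.88,0.22,0],"turn":[0,0,0],"claw":0}]}}

```text
t: 9.83
ee_pos: [631.6, 234.5, 127.5]
orientation: [-1.566, -0.039, 0.017]
ft_force: [-1.0, -0.7, -0.9]
width: 37.0
```

```bash
python3 st.py 624.5 235 100 2;  python3 - <<'E'
from h import *
d=cap('wrist');save(d,'w6');c=cloud(d)
m=(abs(c[...,2]-68)<6)&(abs(c[...,0]-624)<35)&(abs(c[...,1]-290)<35)
P=c[m];print(len(P),np.median(P,0),P.min(0),P.max(0))
E
```

```text
t 9.83 pos [631.567 234.481 127.518] yaw 2.05 tilt [0.014 0.005] w 37.0 ft [-0.985 -0.658 -0.907] q [0.338 0.564 1.573 0.    0.989 0.302]
dp [-0.088  0.006 -0.344] turn [-0.002  0.004 -0.   ]
1594 [624.09764737 286.09661506  67.75441746] [605.82513956 267.01935438  65.03267992] [642.31857287 304.49548182  73.99878141]
```

View pics/w6.png

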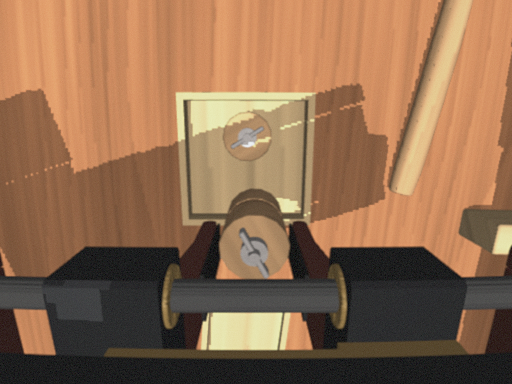

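Call:
{"op": "jog_arm", "data": {"steps": [{"dp":[-0.09,0.01,-0.3],"turn":[-0.002,0.004,0],"claw":0},{"dp":[-0.09,0.01,-0.6],"turn":[-0.002,0.004,0],"claw":0},{"dp":[-0.09,0.01,-0.6],"turn":[-0.002,0.004,0],"claw":0},{"dp":[-0.09,0.01,-0.6],"turn":[-0.002,0.004,0],"claw":0}]}}

```text
t: 10.22
ee_pos: [620.5, 234.2, 78.2]
orientation: [-1.574, -0.025, 0.032]
ft_force: [-0.1, -0.0, -0.6]
width: 36.6
```

```bash
python3 st.py 624.5 235 36.5 2
```

```text
t 10.22 pos [620.474 234.207  78.2  ] yaw 2.08 tilt [-0.004 -0.003] w 36.6 ft [-0.075 -0.021 -0.633] q [ 0.344  0.621  1.605 -0.002  0.92   0.309]
dp [ 0.05   0.01  -0.521] turn [ 0.001 -0.001 -0.   ]
```

Call:
{"op": "jog_arm", "data": {"steps": [{"dp":[0.05,0.01,-0.25],"turn":[0.001,-0.001,0],"claw":0},{"dp":[0.05,0.01,-0.45],"turn":[0.001,-0.001,0],"claw":0},{"dp":[0.05,0.01,-0.52],"turn":[0.001,-0.001,0],"claw":0},{"dp":[0.05,0.01,-0.53],"turn":[0.001,-0.001,0],"claw":0},{"dp":[0.05,0.01,-0.53],"turn":[0.001,-0.001,0],"claw":0}]}}

```text
t: 10.63
ee_pos: [624.8, 235.1, 36.9]
orientation: [-1.57, -0.028, 0.029]
ft_force: [0.1, -1.1, -0.3]
width: 37.3
```

Call:
{"op": "jog_arm", "data": {"steps": [{"dp":[0,0,-0.01],"turn":[0,0,0],"claw":0},{"dp":[0,0,-0.015],"turn":[0,0,0],"claw":0},{"dp":[0,0,-0.015],"turn":[0,0,0],"claw":0}]}}

```text
t: 10.88
ee_pos: [625.4, 235.4, 36.8]
orientation: [-1.57, -0.03, 0.027]
ft_force: [-0.4, -0.1, -1.0]
width: 36.6
```

Call:
{"op": "jog_arm", "data": {"steps": [{"dp":[0,0,-0.03],"turn":[0,0,0],"claw":0},{"dp":[0,0,-0.03],"turn":[0,0,0],"claw":0},{"dp":[0,0,-0.03],"turn":[0,0,0],"claw":0}]}}

```text
t: 11.13
ee_pos: [626.1, 235.6, 35.2]
orientation: [-1.569, -0.031, 0.026]
ft_force: [-0.8, -0.5, 5.4]
width: 36.8
```

Call:
{"op": "jog_arm", "data": {"steps": [{"dp":[0,0,0],"turn":[0,0,0],"claw":1},{"dp":[0,0,0],"turn":[0,0,0],"claw":1},{"dp":[0,0,0],"turn":[0,0,0],"claw":1},{"dp":[0,0,0],"turn":[0,0,0],"claw":1},{"dp":[0,0,0],"turn":[0,0,0],"claw":1},{"dp":[0,0,0],"turn":[0,0,0],"claw":1},{"dp":[0,0,0.3],"turn":[0,0,0],"claw":1},{"dp":[0,0,0.7],"turn":[0,0,0],"claw":1},{"dp":[0,0,1],"turn":[0,0,0],"claw":1},{"dp":[0,0,1],"turn":[0,0,0],"claw":1}]}}

```text
t: 11.97
ee_pos: [629.4, 236.8, 120.7]
orientation: [-1.567, -0.037, 0.02]
ft_force: [0.9, 0.2, 0.7]
width: 87.7
```

Call:
{"op": "jog_arm", "data": {"steps": [{"dp":[-0.2,-0.4,0.4],"turn":[0,0,0.1],"claw":1},{"dp":[-0.57,-0.95,0.4],"turn":[0,0,0.1],"claw":1},{"dp":[-0.57,-0.95,0.4],"turn":[0,0,0.2],"claw":1},{"dp":[-0.57,-0.95,0.4],"turn":[0,0,0.25],"claw":1},{"dp":[-0.57,-0.95,0.4],"turn":[0,0,0.3],"claw":1},{"dp":[-0.57,-0.95,0.4],"turn":[0,0,0.35],"claw":1},{"dp":[-0.57,-0.95,0.4],"turn":[0,0,0.4],"claw":1},{"dp":[-0.57,-0.95,0.4],"turn":[0,0,0.456],"claw":1},{"dp":[-0.57,-0.95,0.4],"turn":[0,0,0.456],"claw":1},{"dp":[-0.57,-0.95,0.4],"turn":[0,0,0.456],"claw":1},{"dp":[-0.57,-0.95,0.4],"turn":[0,0,0.456],"claw":1},{"dp":[-0.57,-0.95,0.4],"turn":[0,0,0.456],"claw":1}]}}

```text
t: 12.97
ee_pos: [583.4, 160.7, 151.9]
orientation: [-1.242, -1.141, 1.133]
ft_force: [0.2, 0.4, 0.1]
width: 87.9
```

Call:
{"op": "jog_arm", "data": {"steps": [{"dp":[-0.3,-0.5,0],"turn":[0,0,0],"claw":1},{"dp":[-0.57,-0.95,0],"turn":[0,0,0],"claw":1},{"dp":[-0.57,-0.95,0],"turn":[0,0,0],"claw":1}]}}

```text
t: 13.22
ee_pos: [533.2, 81.2, 150.4]
orientation: [-1.24, -1.135, 1.136]
ft_force: [-0.2, 1.0, -0.5]
width: 87.6
```

Call:
{"op": "jog_arm", "data": {"steps": [{"dp":[-0.3,-0.5,0],"turn":[0,0,0],"claw":1},{"dp":[-0.57,-0.95,0],"turn":[0,0,0],"claw":1},{"dp":[-0.57,-0.95,0],"turn":[0,0,0],"claw":1}]}}

```text
t: 13.47
ee_pos: [484.0, 2.5, 149.4]
orientation: [-1.239, -1.131, 1.137]
ft_force: [-0.4, 0.5, -0.9]
width: 87.9
```

```bash
python3 st.py 444 -67 130 84;  python3 - <<'E'
from h import *
d=cap('wrist');save(d,'w7')
E
```

```text
t 13.47 pos [483.995   2.451 149.444] yaw 84.39 tilt [-0.012  0.008] w 87.9 ft [-0.393  0.46  -0.888] q [-0.025  0.292  1.965  0.01   0.898 -1.505]
dp [-0.5   -0.868 -0.243] turn [-0.003 -0.004 -0.002]
```

View pics/w7.png

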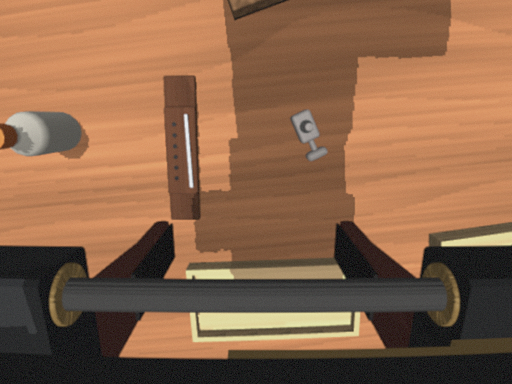

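```bash
python3 - <<'E'
from h import *
np.set_printoptions(precision=1,suppress=True)
d=cap('wrist');hsv=cv2.cvtColor(d['img'],cv2.COLOR_RGB2HSV).astype(int)
V=hsv[...,2];S=hsv[...,1]
print(hsv[100,180],hsv[100,280],hsv[210,185],hsv[230,215],hsv[130,300])
w=np.zeros(V.shape,np.uint8);w[60:228,150:210]=((V<88)&(S>90))[60:228,150:210]
c=max(cv2.findContours(w,0,1)[0],key=cv2.contourArea).reshape(-1,2)
print('bridge',cv2.minAreaRect(plane(d,c,7)[:,:2].astype(np.float32)))
print('corners px',cv2.boxPoints(cv2.minAreaRect(c)))
print('tray',plane(d,[(187,266),(193,342),(360,335)],20))
w=np.zeros(V.shape,np.uint8);w[100:165,285:332]=(S<70)[100:165,285:332]
c=max(cv2.findContours(w,0,1)[0],key=cv2.contourArea).reshape(-1,2)
print('tuner',cv2.minAreaRect(plane(d,c,14)[:,:2].astype(np.float32)))
print('tuner post top',plane(d,[(308,127)],36))
print('glue base edges',plane(d,[(82,133)],0))
E
```

```text
[ 11 137 108] [ 12 131 121] [ 11 134 105] [ 13 135 128] [  9  17 152]
bridge ((455.7817687988281, -54.557373046875), (8.654284477233887, 126.6037826538086), 81.92847442626953)
corners px [[191.  97.]
 [199.  97.]
 [199. 218.]
 [191. 218.]]
tray [[567.8 -77.3  20. ]
 [664.9 -85.4  20. ]
 [676.8 109.9  20. ]]
tuner ((440.7354736328125, 63.770835876464844), (49.90205764770508, 21.67267417907715), 19.14914321899414)
tuner post top [[432.6  59.9  36. ]]
glue base edges [[ 415.6 -171.     0. ]]
```

```bash
python3 - <<'E'
from h import *
np.set_printoptions(precision=1,suppress=True)
d=cap('wrist')
P=plane(d,[(164,76),(195,76),(200,218),(171,219)],7);print(P,P.mean(0))
a=(P[2]+P[3]-P[0]-P[1])/2;print(np.linalg.norm(a),np.degrees(np.arctan2(a[1],a[0])))
E
```

```text
[[372.1 -72.    7. ]
 [375.4 -41.5   7. ]
 [521.3 -56.6   7. ]
 [519.3 -88.4   7. ]] [447.  -64.6   7. ]
147.38372805956118 -6.141814908647643
```

Call:
{"op": "jog_arm", "data": {"steps": [{"dp":[-0.25,-0.45,-0.2],"turn":[-0.003,-0.004,-0.002],"claw":1},{"dp":[-0.47,-0.86,-0.2],"turn":[-0.003,-0.004,-0.002],"claw":1},{"dp":[-0.47,-0.86,-0.2],"turn":[-0.003,-0.004,-0.002],"claw":1},{"dp":[-0.47,-0.86,-0.2],"turn":[-0.003,-0.004,-0.002],"claw":1}]}}

```text
t: 13.95
ee_pos: [450.9, -64.2, 134.3]
orientation: [-1.261, -1.134, 1.127]
ft_force: [0.9, 0.0, 0.1]
width: 88.0
```

```bash
python3 st.py 446 -66 60 84;  python3 - <<'E'
from h import *
d=cap('wrist');save(d,'w8')
E
```

```text
t 13.95 pos [450.898 -64.236 134.288] yaw 83.86 tilt [0.005 0.   ] w 88.0 ft [0.915 0.012 0.088] q [-0.168  0.269  2.046  0.002  0.821 -1.633]
dp [-0.061 -0.022 -0.929] turn [-0.     0.001  0.001]
```

View pics/w8.png

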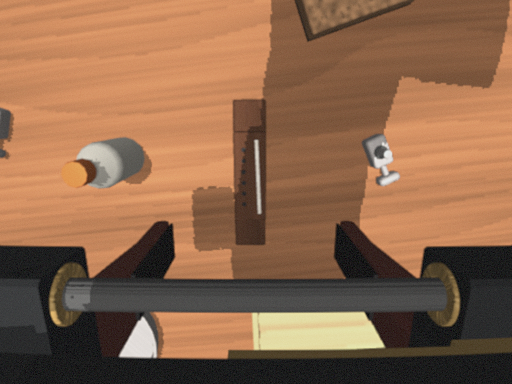

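```bash
python3 - <<'E'
from h import *
np.set_printoptions(precision=1,suppress=True)
d=cap('wrist');print(d['K'][0])
P=plane(d,[(233,100),(266,100),(265.5,244),(235,244)],7);print(P,P.mean(0))
a=(P[2]+P[3]-P[0]-P[1])/2;print(np.linalg.norm(a),np.degrees(np.arctan2(a[1],a[0])))
E
python3 st.py 446 -68 60 84
```

```text
[318.9   0.  254. ]
[[370.1 -74.    7. ]
 [373.5 -42.8   7. ]
 [520.  -57.6   7. ]
 [516.5 -89.9   7. ]] [445.  -66.1   7. ]
147.2322181427834 -5.982093074654406
t 14.05 pos [452.001 -63.174 134.67 ] yaw 84.0 tilt [0.006 0.   ] w 87.7 ft [ 0.103 -0.21   0.646] q [-0.166  0.269  2.045  0.002  0.821 -1.633]
dp [-0.075 -0.06  -0.933] turn [-0.     0.002 -0.   ]
```

Call:
{"op": "jog_arm", "data": {"steps": [{"dp":[-0.08,-0.04,-0.4],"turn":[0,0.002,0],"claw":1},{"dp":[-0.08,-0.04,-0.8],"turn":[0,0.002,0],"claw":1},{"dp":[-0.08,-0.04,-1],"turn":[0,0.002,0],"claw":1},{"dp":[-0.08,-0.04,-1],"turn":[0,0.002,0],"claw":0.8},{"dp":[-0.08,-0.04,-1],"turn":[0,0.002,0],"claw":0.8}]}}

```text
t: 14.47
ee_pos: [446.2, -65.2, 54.3]
orientation: [-1.255, -1.132, 1.134]
ft_force: [0.2, -0.5, -0.4]
width: 78.1
```

```bash
python3 st.py 445.5 -66.5 3 84
```

```text
t 14.47 pos [446.21  -65.205  54.305] yaw 84.11 tilt [-0.002  0.001] w 78.1 ft [ 0.188 -0.47  -0.351] q [-0.172  0.418  2.094  0.001  0.631 -1.64 ]
dp [-0.009 -0.016 -0.641] turn [-0.    -0.    -0.001]
```

Call:
{"op": "jog_arm", "data": {"steps": [{"dp":[-0.01,-0.01,-0.3],"turn":[0,0,0],"claw":0.8},{"dp":[-0.01,-0.01,-0.55],"turn":[0,0,0],"claw":0.8},{"dp":[-0.01,-0.01,-0.63],"turn":[0,0,0],"claw":0.8},{"dp":[-0.01,-0.01,-0.63],"turn":[0,0,0],"claw":0.8},{"dp":[-0.01,-0.01,-0.63],"turn":[0,0,0],"claw":0.3},{"dp":[-0.01,-0.01,-0.63],"turn":[0,0,0],"claw":0},{"dp":[-0.01,-0.01,-0.63],"turn":[0,0,0],"claw":0},{"dp":[-0.01,-0.01,-0.63],"turn":[0,0,0],"claw":0},{"dp":[-0.01,-0.01,-0.63],"turn":[0,0,0],"claw":0},{"dp":[-0.01,-0.01,-0.63],"turn":[0,0,0],"claw":0},{"dp":[-0.01,-0.01,-0.63],"turn":[0,0,0],"claw":0}]}}

```text
t: 15.38
ee_pos: [445.5, -66.1, 4.1]
orientation: [-1.255, -1.132, 1.133]
ft_force: [0.8, -0.3, -0.1]
width: 27.1
```

```bash
python3 st.py 445.5 -66.5 3 84
```

```text
t 15.38 pos [445.536 -66.083   4.124] yaw 84.1 tilt [-0.001  0.001] w 27.1 ft [ 0.84  -0.259 -0.086] q [-0.174  0.523  2.108  0.001  0.512 -1.642]
dp [-0.    -0.005 -0.014] turn [-0.    -0.    -0.001]
```

```bash
python3 st.py; python3 - <<'E'
from h import *
d=cap('wrist');save(d,'w9')
d=cap('side');save(d,'s9');cv2.imwrite('pics/s9c.png',cv2.resize(d['img'][170:290,190:320,::-1],None,fx=5,fy=5))
E
```

```text
t 15.38 pos [445.536 -66.083   4.124] yaw 84.1 tilt [-0.001  0.001] w 27.1 ft [ 0.84  -0.259 -0.086] q [-0.174  0.523  2.108  0.001  0.512 -1.642]
```

View pics/w9.png

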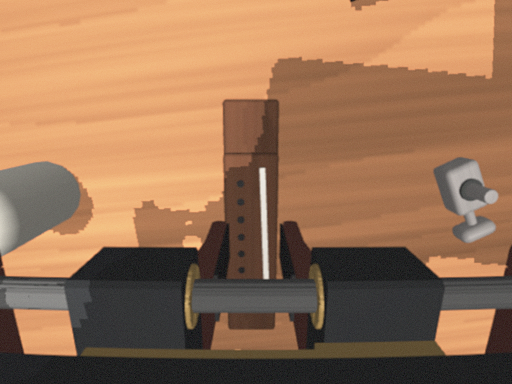

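View pics/s9c.png

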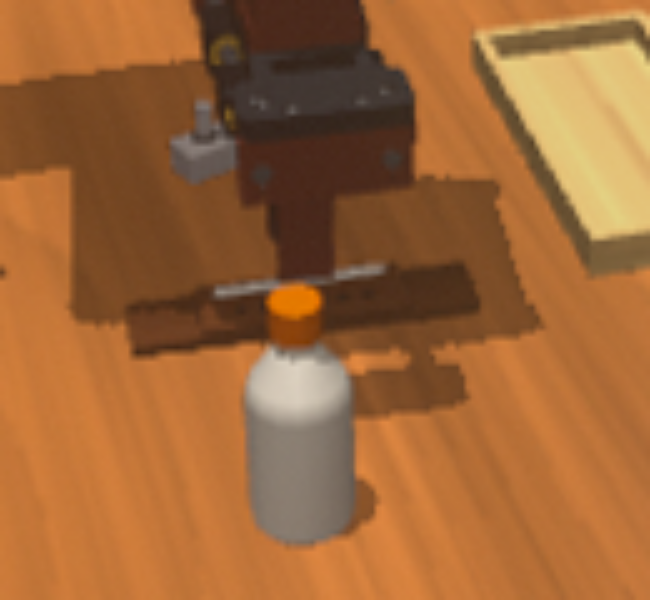

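Call:
{"op": "jog_arm", "data": {"steps": [{"dp":[0,0,0],"turn":[0,0,0],"claw":0},{"dp":[0,0,0],"turn":[0,0,0],"claw":0},{"dp":[0,0,0],"turn":[0,0,0],"claw":0}]}}

```text
t: 15.73
ee_pos: [445.4, -66.1, 3.9]
orientation: [-1.255, -1.132, 1.133]
ft_force: [0.3, 0.4, 0.2]
width: 1.2
```

```bash
python3 - <<'E'
from h import *
d=cap('wrist');cv2.imwrite('pics/w10.png',cv2.resize(d['img'][200:384,130:380,::-1],None,fx=3,fy=3))
d=cap('top');cv2.imwrite('pics/t10.png',cv2.resize(d['img'][170:290,220:360,::-1],None,fx=5,fy=5))
E
```

```text
(no output)
```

View pics/w10.png

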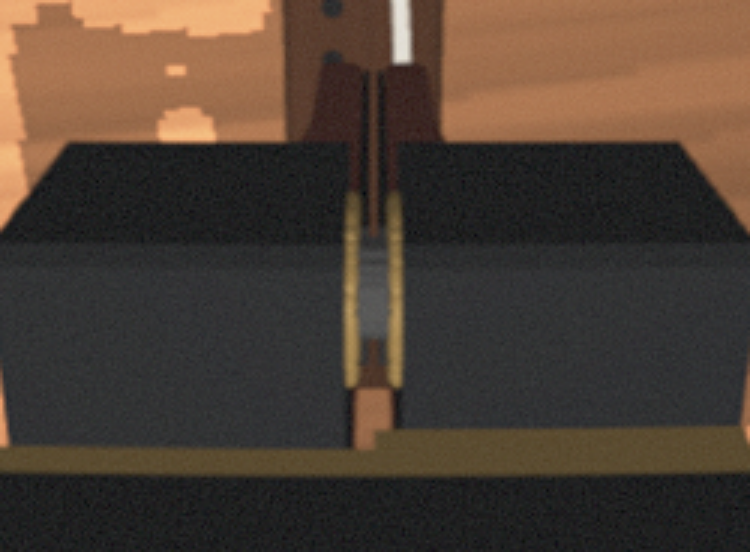

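```bash
python3 - <<'E'
from h import *
np.set_printoptions(precision=1,suppress=True)
d=cap('wrist');c=cloud(d);print(ctrl.get_obs()['ee_pos'])
for col in (246,262,225,280): print(col,[c[r,col] for r in range(210,262,5)])
d=cap('side');cv2.imwrite('pics/s10.png',cv2.resize(d['img'][170:290,190:320,::-1],None,fx=5,fy=5))
E
```

```text
[445.4 -66.    3.9]
246 [array([432.3, -68.7,  11.5]), array([435.6, -69.1,  10.9]), array([438.7, -69.4,  10.9]), array([432.6, -68.1,  37.2]), array([432.9, -68. ,  43.7]), array([433.1, -67.9,  50. ]), array([432.9, -67.7,  56.7]), array([433.2, -67.6,  61.8]), array([411.5, -64. , 116.3]), array([411.4, -63.9, 119.5]), array([411.3, -63.8, 122.4])]
262 [array([432.9, -59.3,  12.9]), array([435.6, -59.6,  14. ]), array([438.8, -59.9,  13.4]), array([433.8, -60. ,  36.2]), array([433.5, -60.2,  44.2]), array([433.4, -60.3,  51.1]), array([433.4, -60.5,  57.3]), array([433.6, -60.6,  62.5]), array([412. , -59.9, 116.2]), array([411.7, -60. , 119.8]), array([411.9, -60.1, 122.2])]
225 [array([431.3, -81.1,  10.5]), array([434.6, -81.6,  10. ]), array([437.7, -82. ,   9.8]), array([440.9, -82.4,   9.8]), array([444.4, -82.9,   8.8]), array([447.2, -83.2,  10. ]), array([451.1, -83.9,   8.2]), array([457.7, -85.4,   0.3]), array([410.7, -69.2, 116.9]), array([410.7, -69. , 119.8]), array([410.7, -68.7, 122.8])]
280 [array([437.8, -48.2,   0.6]), array([441. , -48.4,   0.8]), array([445.1, -48.6,  -1.5]), array([447.8, -49. ,   0.2]), array([451.3, -49.2,  -0.1]), array([454.4, -49.5,   0.5]), array([458.4, -49.8,  -0.7]), array([461.8, -50. ,  -0.8]), array([412.1, -55.4, 117.1]), array([411.7, -55.7, 120.8]), array([412.3, -55.8, 122.2])]
```

View pics/s10.png

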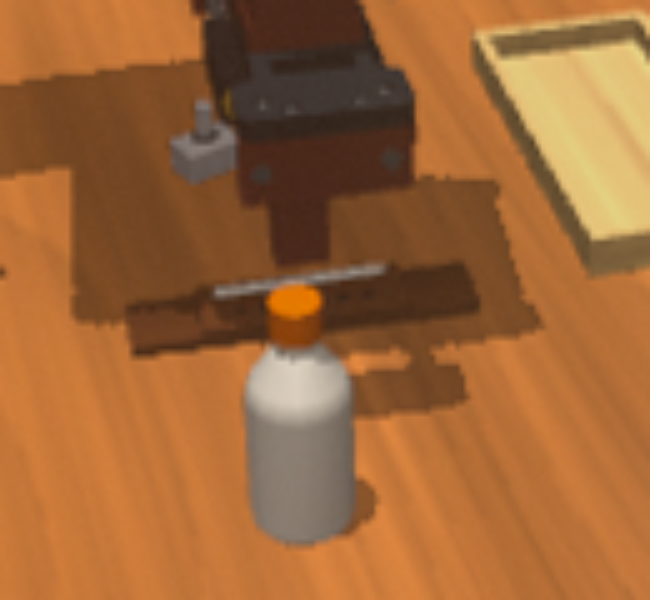

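```bash
python3 - <<'E'
from h import *
np.set_printoptions(precision=1,suppress=True)
d=cap('wrist');c=cloud(d)
for col in (240,246,262,268): print(col,[tuple(np.round(c[r,col],1)) for r in range(219,228)])
# side: fingertip pixel -> plane x.. 
s=cap('side')
# crop px (300,262)/5 + (190,170)
for px in [(272,258),(300,262),(330,260)]:
    u=190+px[0]/5;v=170+px[1]/5
    r=(rays(s,[(u,v)])@s['T'][:3,:3].T)[0];o=s['T'][:3,3]
    t=(-72-o[1])/r[1];print('at y=-72',o+r*t, 'depth', cloud(s)[int(v)-2,int(u)])
E
```

```text
240 [(np.float64(437.6), np.float64(-72.9), np.float64(11.1)), (np.float64(438.4), np.float64(-73.0), np.float64(10.9)), (np.float64(432.4), np.float64(-71.5), np.float64(30.4)), (np.float64(432.5), np.float64(-71.5), np.float64(31.7)), (np.float64(432.6), np.float64(-71.4), np.float64(33.1)), (np.float64(432.7), np.float64(-71.4), np.float64(34.5)), (np.float64(432.6), np.float64(-71.3), np.float64(36.2)), (np.float64(432.7), np.float64(-71.2), np.float64(37.5)), (np.float64(432.5), np.float64(-71.1), np.float64(39.6))]
246 [(np.float64(438.3), np.float64(-69.4), np.float64(10.2)), (np.float64(438.8), np.float64(-69.5), np.float64(10.5)), (np.float64(432.9), np.float64(-68.4), np.float64(30.0)), (np.float64(432.9), np.float64(-68.3), np.float64(31.6)), (np.float64(432.9), np.float64(-68.3), np.float64(33.4)), (np.float64(432.9), np.float64(-68.2), np.float64(34.8)), (np.float64(432.6), np.float64(-68.1), np.float64(37.3)), (np.float64(432.8), np.float64(-68.2), np.float64(38.2)), (np.float64(432.7), np.float64(-68.1), np.float64(40.0))]
262 [(np.float64(438.1), np.float64(-59.9), np
[... 472 characters left out ...]
(40.6))]
268 [(np.float64(439.5), np.float64(-56.3), np.float64(10.7)), (np.float64(440.2), np.float64(-56.4), np.float64(10.6)), (np.float64(434.1), np.float64(-56.7), np.float64(30.1)), (np.float64(434.1), np.float64(-56.7), np.float64(31.7)), (np.float64(434.1), np.float64(-56.8), np.float64(33.2)), (np.float64(433.8), np.float64(-56.9), np.float64(35.6)), (np.float64(433.8), np.float64(-57.0), np.float64(37.1)), (np.float64(434.1), np.float64(-57.0), np.float64(37.9)), (np.float64(434.4), np.float64(-57.1), np.float64(38.5))]
at y=-72 [432.5 -72.   32.5] depth [433.8 -63.9  33.6]
at y=-72 [444.6 -72.   27.9] depth [444.1 -74.6  35.8]
at y=-72 [457.7 -72.   26. ] depth [470.2 -25.3  -2.2]
```

Call:
{"op": "jog_arm", "data": {"steps": [{"dp":[0,0,0],"turn":[0,0,0],"claw":0.65},{"dp":[0,0,0],"turn":[0,0,0],"claw":0.65},{"dp":[0,0,0],"turn":[0,0,0],"claw":0.65},{"dp":[0,0,0],"turn":[0,0,0],"claw":0.65},{"dp":[0,0,0],"turn":[0,0,0],"claw":0.65},{"dp":[0,0,0],"turn":[0,0,0],"claw":0.65},{"dp":[0,0,0],"turn":[0,0,0],"claw":0.65},{"dp":[0,0,0],"turn":[0,0,0],"claw":0.65},{"dp":[0,0,0],"turn":[0,0,0],"claw":0.65}]}}

```text
t: 16.78
ee_pos: [445.4, -66.0, 3.9]
orientation: [-1.255, -1.132, 1.133]
ft_force: [0.0, 0.4, 0.3]
width: 56.0
```

Call:
{"op": "jog_arm", "data": {"steps": [{"dp":[0,0,-0.15],"turn":[0,0,0],"claw":0.65},{"dp":[0,0,-0.15],"turn":[0,0,0],"claw":0.65},{"dp":[0,0,-0.15],"turn":[0,0,0],"claw":0.65}]}}

```text
t: 17.03
ee_pos: [444.9, -66.0, -8.3]
orientation: [-1.253, -1.131, 1.134]
ft_force: [-0.3, 0.2, -0.5]
width: 57.1
```

```bash
python3 st.py 445.5 -66.5 -22 84;python3 - <<'E'
from h import *
d=cap('wrist');save(d,'w11');s=cap('side');cv2.imwrite('pics/s11.png',cv2.resize(s['img'][170:290,190:320,::-1],None,fx=5,fy=5))
c=cloud(d)
np.set_printoptions(precision=1,suppress=True)
for col in range(150,370,10): 
    z=c[200:250,col,2]; j=np.argmax(np.diff(z)>8); print(col,200+j,c[201+j,col])
E
```

```text
t 17.03 pos [444.898 -65.956  -8.299] yaw 84.1 tilt [-0.003  0.001] w 57.1 ft [-0.311  0.186 -0.481] q [-0.174  0.55   2.109  0.001  0.485 -1.642]
dp [ 0.008 -0.007 -0.171] turn [-0.    -0.001 -0.001]
150 200 [ 420.2 -123.6    0.9]
160 200 [ 421.1 -118.2   -0.5]
170 242 [ 429.2 -101.3   47.5]
180 227 [ 429.  -100.9   28.9]
190 220 [429.  -97.8  19. ]
200 222 [432.  -93.5  14.8]
210 200 [424.1 -88.9  -0.1]
220 200 [424.5 -83.    0.6]
230 200 [422.3 -76.1  11.2]
240 200 [423.  -70.7  10.5]
250 200 [423.6 -65.2  10.5]
260 200 [424.2 -59.8  10.5]
270 200 [424.7 -54.3  10.5]
280 200 [428.3 -48.2  -0.3]
290 200 [429.  -42.4  -0.5]
300 200 [429.4 -36.7   0.1]
310 224 [437.2 -34.8  20.6]
320 220 [436.3 -29.   18.6]
330 230 [436.7 -27.1  33.1]
340 244 [437.4 -26.3  48.9]
350 200 [432.3  -7.6   0.7]
360 206 [378.1 -58.5 179.4]
```

View pics/w11.png

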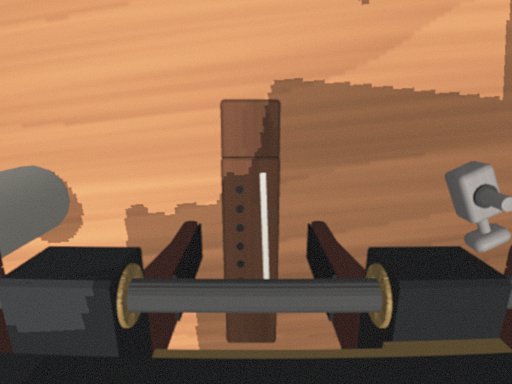

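View pics/s11.png

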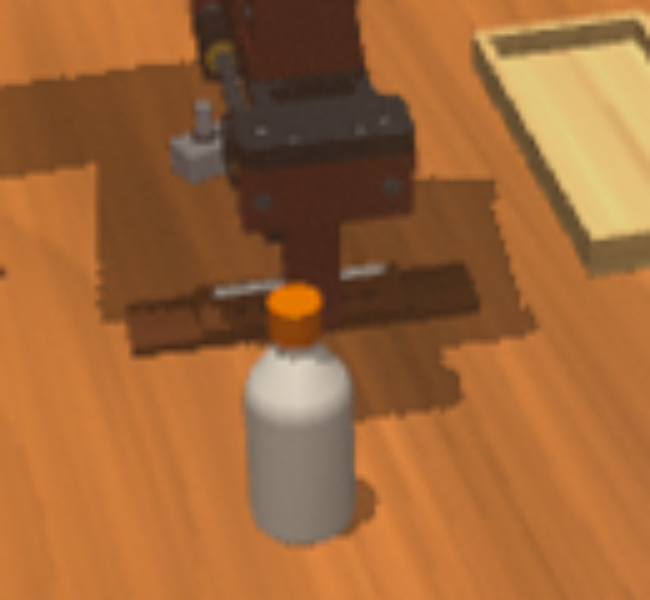

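Call:
{"op": "jog_arm", "data": {"steps": [{"dp":[0.01,0,-0.09],"turn":[0,-0.001,0],"claw":0.65},{"dp":[0.01,0,-0.15],"turn":[0,-0.001,0],"claw":0.65},{"dp":[0.01,0,-0.17],"turn":[0,-0.001,0],"claw":0.65},{"dp":[0.01,0,-0.17],"turn":[0,-0.001,0],"claw":0.65},{"dp":[0.01,0,-0.17],"turn":[0,-0.001,0],"claw":0.65}]}}

```text
t: 17.55
ee_pos: [446.0, -66.0, -21.7]
orientation: [-1.256, -1.134, 1.132]
ft_force: [-0.3, 0.0, 0.6]
width: 57.2
```

Call:
{"op": "jog_arm", "data": {"steps": [{"dp":[0,0,0],"turn":[0,0,0],"claw":0},{"dp":[0,0,0],"turn":[0,0,0],"claw":0},{"dp":[0,0,0],"turn":[0,0,0],"claw":0},{"dp":[0,0,0],"turn":[0,0,0],"claw":0},{"dp":[0,0,0],"turn":[0,0,0],"claw":0},{"dp":[0,0,0],"turn":[0,0,0],"claw":0},{"dp":[0,0,0],"turn":[0,0,0],"claw":0}]}}

```text
t: 18.13
ee_pos: [446.1, -66.0, -21.6]
orientation: [-1.256, -1.134, 1.132]
ft_force: [0.1, -0.8, 1.2]
width: 31.8
```

```bash
python3 st.py 445.5 -66.5 -22 84;python3 - <<'E'
from h import *
d=cap('wrist');save(d,'w12');
E
```

```text
t 18.13 pos [446.053 -66.011 -21.612] yaw 84.1 tilt [0.001 0.001] w 31.8 ft [ 0.075 -0.754  1.229] q [-0.174  0.579  2.11   0.002  0.451 -1.644]
dp [-0.007 -0.006 -0.005] turn [-0.     0.    -0.001]
```

View pics/w12.png

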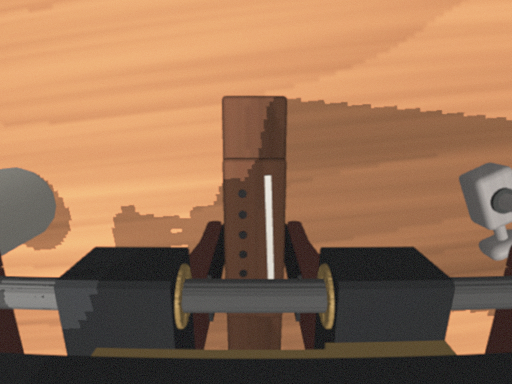

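Call:
{"op": "jog_arm", "data": {"steps": [{"dp":[0,0,0.2],"turn":[0,0,0],"claw":0},{"dp":[0,0,0.6],"turn":[0,0,0],"claw":0},{"dp":[0,0,1],"turn":[0,0,0],"claw":0},{"dp":[0,0,1],"turn":[0,0,0],"claw":0}]}}

```text
t: 18.52
ee_pos: [449.1, -66.5, 62.6]
orientation: [-1.262, -1.139, 1.129]
ft_force: [0.4, 0.1, 0.5]
width: 31.3
```

Call:
{"op": "jog_arm", "data": {"steps": [{"dp":[0.3,0.15,0.4],"turn":[0,0,0],"claw":0},{"dp":[0.75,0.35,0.4],"turn":[0,0,-0.04],"claw":0},{"dp":[0.75,0.35,0.4],"turn":[0,0,-0.08],"claw":0},{"dp":[0.75,0.35,0.4],"turn":[0,0,-0.12],"claw":0},{"dp":[0.75,0.35,0.4],"turn":[0,0,-0.16],"claw":0},{"dp":[0.75,0.35,0.4],"turn":[0,0,-0.2],"claw":0},{"dp":[0.75,0.35,0.4],"turn":[0,0,-0.24],"claw":0},{"dp":[0.75,0.35,0.4],"turn":[0,0,-0.25],"claw":0}]}}

```text
t: 19.18
ee_pos: [508.7, -38.4, 93.9]
orientation: [-1.513, -0.532, 0.528]
ft_force: [-0.0, -0.4, -0.3]
width: 31.5
```

Call:
{"op": "jog_arm", "data": {"steps": [{"dp":[0.3,0.15,0],"turn":[0,0,-0.03],"claw":0},{"dp":[0.75,0.35,0],"turn":[0,0,-0.06],"claw":0},{"dp":[0.75,0.35,0],"turn":[0,0,-0.1],"claw":0},{"dp":[0.75,0.35,0],"turn":[0,0,-0.14],"claw":0},{"dp":[0.75,0.35,0],"turn":[0,0,-0.18],"claw":0},{"dp":[0.75,0.35,0],"turn":[0,0,-0.22],"claw":0},{"dp":[0.75,0.35,0],"turn":[0,0,-0.237],"claw":0},{"dp":[0.75,0.35,0],"turn":[0,0,-0.237],"claw":0}]}}

```text
t: 19.85
ee_pos: [568.3, -10.4, 93.2]
orientation: [-1.578, 0.056, -0.054]
ft_force: [0.2, 0.2, -0.6]
width: 31.9
```

```bash
python3 st.py 624.8 14 60 -3.6;python3 - <<'E'
from h import *
d=cap('wrist');save(d,'w13');
E
```

```text
t 19.85 pos [568.327 -10.35   93.165] yaw -4.03 tilt [-0.002 -0.008] w 31.9 ft [ 0.156  0.244 -0.624] q [-0.035  0.482  1.824 -0.01   0.837  0.042]
dp [ 0.706  0.304 -0.415] turn [ 0.002 -0.001  0.002]
```

View pics/w13.png

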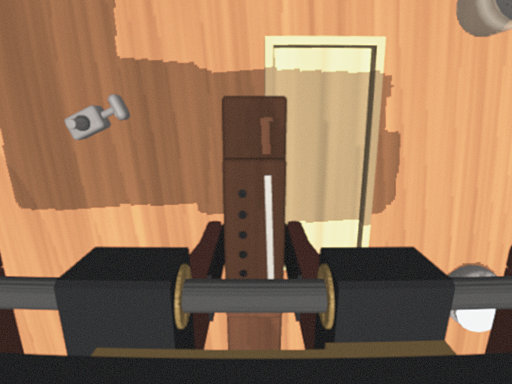

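Bridge held level; tray outer edge spans columns 265–384 at row 38. Move over the tray.

Call:
{"op": "jog_arm", "data": {"steps": [{"dp":[0.35,0.15,-0.1],"turn":[0.002,-0.001,0.002],"claw":0},{"dp":[0.7,0.3,-0.3],"turn":[0.002,-0.001,0.002],"claw":0},{"dp":[0.7,0.3,-0.4],"turn":[0.002,-0.001,0.002],"claw":0},{"dp":[0.7,0.3,-0.4],"turn":[0.002,-0.001,0.002],"claw":0}]}}

```text
t: 20.23
ee_pos: [623.5, 14.1, 58.9]
orientation: [-1.572, 0.047, -0.044]
ft_force: [-0.5, 0.0, -0.4]
width: 31.3
```

```bash
python3 st.py 624.8 14 -14 -3.6;python3 - <<'E'
from h import *
d=cap('wrist');save(d,'w14');
E
```

```text
t 20.23 pos [623.546  14.054  58.878] yaw -3.32 tilt [-0.002 -0.001] w 31.3 ft [-0.528  0.036 -0.358] q [ 0.004  0.599  1.71  -0.002  0.835  0.063]
dp [ 0.016 -0.001 -0.911] turn [ 0.    -0.001 -0.002]
```

View pics/w14.png

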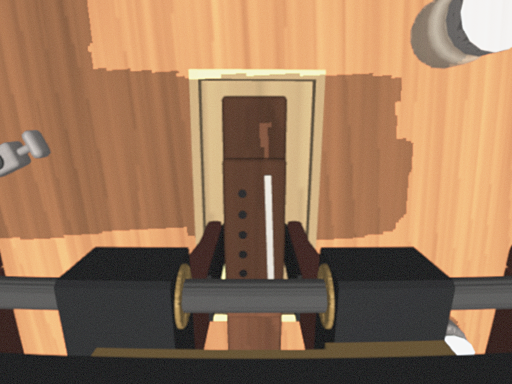

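```bash
python3 - <<'E'
from h import *
d=cap('wrist');P=plane(d,[(190,71.5),(325.5,71)],20);print(P,np.linalg.norm(P[0]-P[1]))
m=P.mean(0);a=np.radians(-3.6);print('centre',m[:2]-97*np.array([-np.sin(a),np.cos(a)]))
E
```

```text
[[584.2318678  111.89669993  20.        ]
 [675.5943887  106.82675433  20.        ]] 91.50308505195898
centre [623.82244786  12.55313447]
```

Call:
{"op": "jog_arm", "data": {"steps": [{"dp":[0.01,-0.01,-0.3],"turn":[0,0,-0.001],"claw":0},{"dp":[0.01,-0.01,-0.6],"turn":[0,0,-0.001],"claw":0},{"dp":[0.01,-0.01,-0.8],"turn":[0,0,-0.001],"claw":0},{"dp":[0.01,-0.01,-0.89],"turn":[0,0,-0.001],"claw":0},{"dp":[0.01,-0.01,-0.89],"turn":[0,0,-0.001],"claw":0}]}}

```text
t: 20.75
ee_pos: [621.9, 12.3, -11.7]
orientation: [-1.572, 0.052, -0.046]
ft_force: [-0.7, 0.1, 0.6]
width: 31.6
```

Call:
{"op": "jog_arm", "data": {"steps": [{"dp":[0,0,-0.02],"turn":[0,0,0],"claw":0},{"dp":[0,0,-0.02],"turn":[0,0,0],"claw":0},{"dp":[0,0,-0.02],"turn":[0,0,0],"claw":0}]}}

```text
t: 21.0
ee_pos: [622.5, 12.2, -12.2]
orientation: [-1.572, 0.051, -0.047]
ft_force: [-0.2, -0.7, -0.0]
width: 31.7
```

```bash
python3 st.py 624.8 14 -15.6 -3.6
```

```text
t 21.0 pos [622.518  12.21  -12.17 ] yaw -3.58 tilt [-0.002 -0.001] w 31.7 ft [-0.167 -0.709 -0.003] q [ 0.001  0.706  1.724 -0.002  0.714  0.065]
dp [ 0.029  0.022 -0.043] turn [ 0.    -0.001 -0.   ]
```

Call:
{"op": "jog_arm", "data": {"steps": [{"dp":[0.01,0,-0.04],"turn":[0,0,0],"claw":0},{"dp":[0.01,0,-0.04],"turn":[0,0,0],"claw":0},{"dp":[0.01,0,-0.04],"turn":[0,0,0],"claw":0},{"dp":[0.01,0,-0.04],"turn":[0,0,0],"claw":0}]}}

```text
t: 21.33
ee_pos: [623.5, 12.2, -15.2]
orientation: [-1.572, 0.051, -0.048]
ft_force: [-0.1, -0.5, -0.2]
width: 31.7
```

Call:
{"op": "jog_arm", "data": {"steps": [{"dp":[0,0,-0.02],"turn":[0,0,0],"claw":0},{"dp":[0,0,-0.02],"turn":[0,0,0],"claw":0},{"dp":[0,0,-0.02],"turn":[0,0,0],"claw":0}]}}

```text
t: 21.58
ee_pos: [623.6, 12.2, -15.6]
orientation: [-1.572, 0.05, -0.048]
ft_force: [-3.5, 0.1, 10.6]
width: 31.7
```

Call:
{"op": "jog_arm", "data": {"steps": [{"dp":[0,0,0],"turn":[0,0,0],"claw":0.5},{"dp":[0,0,0],"turn":[0,0,0],"claw":0.5},{"dp":[0,0,0],"turn":[0,0,0],"claw":0.5},{"dp":[0,0,0],"turn":[0,0,0],"claw":0.5},{"dp":[0,0,0.15],"turn":[0,0,0],"claw":0.5},{"dp":[0,0,0.5],"turn":[0,0,0],"claw":0.5},{"dp":[0,0,1],"turn":[0,0,0],"claw":0.5},{"dp":[0,0,1],"turn":[0,0,0],"claw":0.5}]}}

```text
t: 22.25
ee_pos: [628.2, 12.3, 71.5]
orientation: [-1.571, 0.042, -0.055]
ft_force: [1.4, 0.0, 0.2]
width: 44.0
```

```bash
python3 st.py;python3 - <<'E'
from h import *
d=cap('wrist');save(d,'w15');
E
```

```text
t 22.25 pos [628.219  12.261  71.508] yaw -3.57 tilt [ 0.008 -0.001] w 44.0 ft [1.401 0.028 0.201] q [ 0.001  0.582  1.702 -0.002  0.849  0.065]
```

View pics/w15.png

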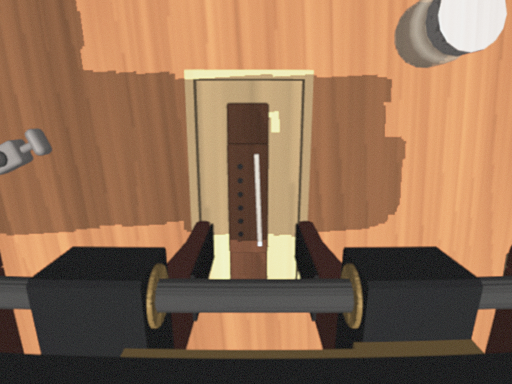

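Call:
{"op": "jog_arm", "data": {"steps": [{"dp":[-0.4,0.1,0.6],"turn":[0,0,-0.04],"claw":0.5},{"dp":[-0.81,0.2,0.6],"turn":[0,0,-0.08],"claw":0.5},{"dp":[-0.81,0.2,0.6],"turn":[0,0,-0.12],"claw":0.5},{"dp":[-0.81,0.2,0.6],"turn":[0,0,-0.16],"claw":0.5},{"dp":[-0.81,0.2,0.6],"turn":[0,0,-0.2],"claw":0.5},{"dp":[-0.81,0.2,0.6],"turn":[0,0,-0.24],"claw":0.5},{"dp":[-0.81,0.2,0.6],"turn":[0,0,-0.28],"claw":0.5},{"dp":[-0.81,0.2,0.6],"turn":[0,0,-0.32],"claw":0.5},{"dp":[-0.81,0.2,0.6],"turn":[0,0,-0.37],"claw":0.5},{"dp":[-0.81,0.2,0.6],"turn":[0,0,-0.37],"claw":0.5}]}}

```text
t: 23.13
ee_pos: [561.7, 28.3, 116.7]
orientation: [-1.356, 0.953, -0.959]
ft_force: [0.5, 1.1, -0.3]
width: 43.8
```

Call:
{"op": "jog_arm", "data": {"steps": [{"dp":[-0.4,0.1,0],"turn":[0,0,0],"claw":0.5},{"dp":[-0.81,0.2,0],"turn":[0,0,0],"claw":0.5},{"dp":[-0.81,0.2,0],"turn":[0,0,0],"claw":0.5}]}}

```text
t: 23.38
ee_pos: [489.4, 44.7, 115.1]
orientation: [-1.362, 0.959, -0.954]
ft_force: [-0.4, -0.1, -0.9]
width: 43.8
```

Call:
{"op": "jog_arm", "data": {"steps": [{"dp":[-0.4,0.1,0],"turn":[0,0,0],"claw":0.5},{"dp":[-0.81,0.2,0],"turn":[0,0,0],"claw":0.5},{"dp":[-0.81,0.2,0],"turn":[0,0,0],"claw":0.5},{"dp":[-0.81,0.2,0],"turn":[0,0,0],"claw":0.5}]}}

```text
t: 23.72
ee_pos: [423.1, 60.9, 115.0]
orientation: [-1.363, 0.959, -0.953]
ft_force: [0.5, -0.6, -0.9]
width: 44.2
```

```bash
python3 st.py 431 60 50 -70.3;python3 - <<'E'
from h import *
d=cap('wrist');save(d,'w16');
E
```

```text
t 23.72 pos [423.127  60.861 115.047] yaw -70.44 tilt [-0.009 -0.007] w 44.2 ft [ 0.519 -0.642 -0.859] q [ 0.119  0.274  2.106 -0.008  0.772  1.355]
dp [ 0.098 -0.011 -0.813] turn [ 0.002 -0.003  0.001]
```

View pics/w16.png

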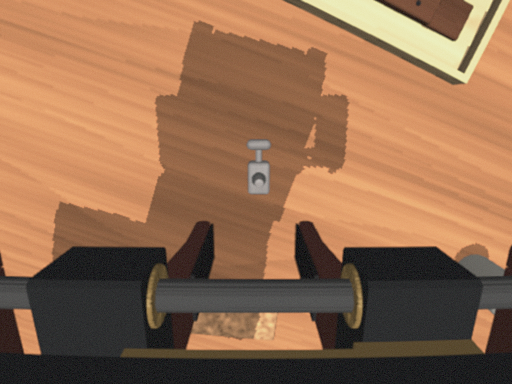

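```bash
cat > tun.py <<'E'
from h import *
import sys
np.set_printoptions(precision=1,suppress=True)
u0,u1,v0,v1=map(int,sys.argv[1:5])
d=cap('wrist');hsv=cv2.cvtColor(d['img'],cv2.COLOR_RGB2HSV).astype(int);S=hsv[...,1]
w=np.zeros(S.shape,np.uint8);w[v0:v1,u0:u1]=(S<75)[v0:v1,u0:u1]
c=max(cv2.findContours(w,0,1)[0],key=cv2.contourArea).reshape(-1,2)
r=cv2.minAreaRect(plane(d,c,14)[:,:2].astype(np.float32));print('rect',r,'px',c.min(0),c.max(0))
C=cloud(d);m=np.zeros(S.shape,bool);m[v0:v1,u0:u1]=1
p=C[m&(C[...,2]>27)&(C[...,2]<42)];print('post',len(p),p.mean(0))
p=C[m&(C[...,2]>16)&(C[...,2]<21)];print('house top',len(p),p.mean(0),p.min(0),p.max(0))
cv2.imwrite('pics/tc.png',cv2.resize(d['img'][v0:v1,u0:u1,::-1],None,fx=6,fy=6,interpolation=cv2.INTER_NEAREST))
E
python3 tun.py 230 290 130 205; python3 st.py 431 60 50 -70.3
```

```text
rect ((441.5172119140625, 64.27655029296875), (50.07088088989258, 20.72731590270996), 19.456375122070312) px [246 141] [269 195]
post 81 [432.3  60.6  34.7]
house top 613 [436.6  62.1  17.7] [416.   47.5  16. ] [464.8  79.8  21. ]
t 23.82 pos [425.935  60.767 115.479] yaw -70.49 tilt [-0.007 -0.007] w 44.3 ft [0.319 0.448 0.236] q [ 0.118  0.275  2.102 -0.008  0.772  1.355]
dp [ 0.063 -0.01  -0.818] turn [ 0.002 -0.002  0.001]
```

View pics/tc.png

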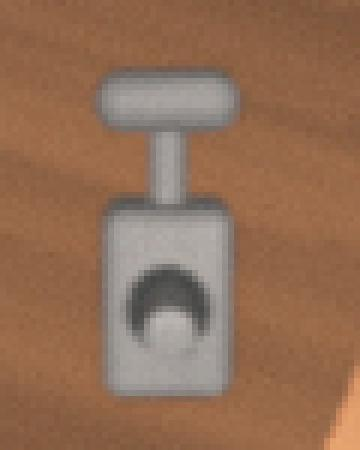

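Call:
{"op": "jog_arm", "data": {"steps": [{"dp":[0.07,0,-0.4],"turn":[0.002,-0.002,0.001],"claw":0.5},{"dp":[0.07,0,-0.8],"turn":[0.002,-0.002,0.001],"claw":0.5},{"dp":[0.07,0,-0.9],"turn":[0.002,-0.002,0.001],"claw":0.5},{"dp":[0.07,0,-0.9],"turn":[0.002,-0.002,0.001],"claw":0.5}]}}

```text
t: 24.15
ee_pos: [430.7, 60.4, 41.6]
orientation: [-1.356, 0.956, -0.95]
ft_force: [0.1, -0.9, 0.2]
width: 43.6
```

```bash
python3 st.py 432 60.8 -22 -70.4
```

```text
t 24.15 pos [430.681  60.365  41.633] yaw -70.35 tilt [-0.005 -0.001] w 43.6 ft [ 0.063 -0.868  0.192] q [ 0.112  0.429  2.13  -0.     0.588  1.34 ]
dp [ 0.016  0.005 -0.795] turn [ 0.    -0.002 -0.   ]
```

Call:
{"op": "jog_arm", "data": {"steps": [{"dp":[0.02,0,-0.3],"turn":[0,-0.002,0],"claw":0.5},{"dp":[0.02,0,-0.6],"turn":[0,-0.002,0],"claw":0.5},{"dp":[0.02,0,-0.75],"turn":[0,-0.002,0],"claw":0.5},{"dp":[0.02,0,-0.78],"turn":[0,-0.002,0],"claw":0.5},{"dp":[0.02,0,-0.78],"turn":[0,-0.002,0],"claw":0.5},{"dp":[0.02,0,-0.78],"turn":[0,-0.002,0],"claw":0.5}]}}

```text
t: 24.65
ee_pos: [433.4, 60.4, -19.7]
orientation: [-1.351, 0.951, -0.955]
ft_force: [0.1, -0.9, 0.1]
width: 44.0
```

```bash
python3 st.py 432 60.8 -22 -70.4; python3 - <<'E'
from h import *
d=cap('wrist');save(d,'w17');
E
```

```text
t 24.65 pos [433.414  60.421 -19.729] yaw -70.35 tilt [ 0.003 -0.001] w 44.0 ft [ 0.112 -0.887  0.085] q [ 0.112  0.566  2.139 -0.002  0.434  1.342]
dp [-0.018  0.005 -0.028] turn [ 0.     0.001 -0.   ]
```

View pics/w17.png

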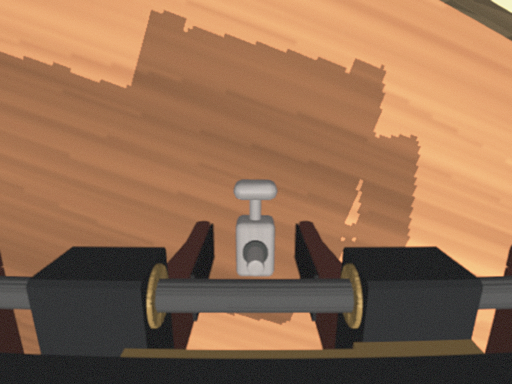

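Tuner is centred between the fingers (housing at cols 237–274, rows 216–275). Close.

Call:
{"op": "jog_arm", "data": {"steps": [{"dp":[-0.01,0,-0.02],"turn":[0,0.001,0],"claw":0},{"dp":[-0.01,0,-0.02],"turn":[0,0.001,0],"claw":0},{"dp":[-0.01,0,-0.02],"turn":[0,0.001,0],"claw":0},{"dp":[-0.01,0,-0.02],"turn":[0,0.001,0],"claw":0},{"dp":[-0.01,0,-0.02],"turn":[0,0.001,0],"claw":0},{"dp":[-0.01,0,-0.02],"turn":[0,0.001,0],"claw":0},{"dp":[-0.01,0,-0.02],"turn":[0,0.001,0],"claw":0}]}}

```text
t: 25.28
ee_pos: [433.0, 60.5, -20.8]
orientation: [-1.352, 0.952, -0.954]
ft_force: [-1.3, -0.1, 6.6]
width: 19.7
```

```bash
python3 st.py 580 -258 60 -90
```

```text
t 25.28 pos [432.994  60.472 -20.802] yaw -70.34 tilt [ 0.001 -0.001] w 19.7 ft [-1.25  -0.079  6.629] q [ 0.112  0.568  2.139 -0.002  0.434  1.341]
dp [ 1.838 -3.981  1.01 ] turn [ 0.     0.    -0.109]
```

Call:
{"op": "jog_arm", "data": {"steps": [{"dp":[0,0,0.2],"turn":[0,0,0],"claw":0},{"dp":[0,0,0.6],"turn":[0,0,0],"claw":0},{"dp":[0.1,0,1],"turn":[0,0,0],"claw":0},{"dp":[0.2,0,1],"turn":[0,0,0],"claw":0}]}}

```text
t: 25.62
ee_pos: [451.8, 60.8, 63.5]
orientation: [-1.348, 0.947, -0.957]
ft_force: [1.3, 0.0, 0.4]
width: 19.7
```

Call:
{"op": "jog_arm", "data": {"steps": [{"dp":[0.2,-0.45,0.3],"turn":[0,0,-0.04],"claw":0},{"dp":[0.45,-0.95,0.3],"turn":[0,0,-0.08],"claw":0},{"dp":[0.45,-0.95,0.3],"turn":[0,0,-0.11],"claw":0},{"dp":[0.45,-0.95,0.3],"turn":[0,0,-0.11],"claw":0}]}}

```text
t: 25.95
ee_pos: [489.9, -17.2, 87.9]
orientation: [-1.2, 1.207, -1.222]
ft_force: [0.8, -0.3, -1.4]
width: 19.8
```

Call:
{"op": "jog_arm", "data": {"steps": [{"dp":[0.2,-0.45,0],"turn":[0,0,0],"claw":0},{"dp":[0.4,-0.95,0],"turn":[0,0,0],"claw":0},{"dp":[0.4,-0.95,0],"turn":[0,0,0],"claw":0}]}}

```text
t: 26.2
ee_pos: [524.5, -97.0, 87.7]
orientation: [-1.199, 1.204, -1.224]
ft_force: [0.9, 0.2, -0.6]
width: 20.2
```

Call:
{"op": "jog_arm", "data": {"steps": [{"dp":[0.2,-0.45,0],"turn":[0,0,0],"claw":0},{"dp":[0.4,-0.95,0],"turn":[0,0,0],"claw":0},{"dp":[0.4,-0.95,0],"turn":[0,0,0],"claw":0}]}}

```text
t: 26.45
ee_pos: [559.0, -177.0, 87.4]
orientation: [-1.199, 1.201, -1.226]
ft_force: [-0.2, 0.5, 0.8]
width: 19.8
```

```bash
python3 st.py 580 -258 60 -90; python3 - <<'E'
from h import *
d=cap('wrist');save(d,'w18');
E
```

```text
t 26.45 pos [ 559.025 -176.961   87.423] yaw -90.43 tilt [ 0.015 -0.006] w 19.8 ft [-0.162  0.486  0.764] q [-0.326  0.506  1.799 -0.001  0.82   1.252]
dp [ 0.262 -1.013 -0.343] turn [0.002 0.005 0.002]
```

View pics/w18.png

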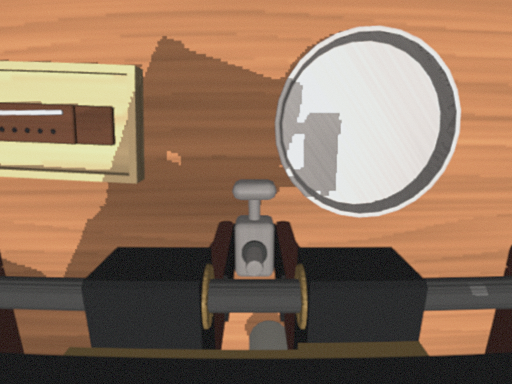

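```bash
python3 - <<'E'
from h import *
d=cap('wrist');P=plane(d,[(277,121),(460,117),(370,27),(366,216),(300,55),(432,188),(437,54),(303,187)],22)[:,:2].astype(np.float32)
print(P,cv2.fitEllipse(P),cv2.minEnclosingCircle(P))
E
```

```text
[[ 618.77594 -192.91011]
 [ 621.8812  -338.51352]
 [ 687.0661  -261.64172]
 [ 540.8473  -268.10037]
 [ 667.13324 -209.86615]
 [ 564.3595  -322.0214 ]
 [ 668.7316  -314.6367 ]
 [ 566.15173 -214.44934]] ((614.919677734375, -266.14324951171875), (142.80670166015625, 151.39419555664062), 135.25314331054688) ((615.746337890625, -265.94378662109375), 76.06132507324219)
```

Call:
{"op": "jog_arm", "data": {"steps": [{"dp":[0.12,-0.45,-0.1],"turn":[0.002,0.005,0.002],"claw":0},{"dp":[0.25,-0.9,-0.3],"turn":[0.002,0.005,0.002],"claw":0},{"dp":[0.25,-1,-0.3],"turn":[0.002,0.005,0.002],"claw":0},{"dp":[0.25,-1,-0.3],"turn":[0.002,0.005,0.002],"claw":0}]}}

```text
t: 26.88
ee_pos: [574.8, -253.0, 61.0]
orientation: [-1.211, 1.218, -1.204]
ft_force: [-1.1, -0.4, -0.9]
width: 19.6
```

```bash
python3 st.py 579.5 -258.5 -10 -90
```

```text
t 26.88 pos [ 574.784 -253.003   61.   ] yaw -90.12 tilt [-0.007  0.004] w 19.6 ft [-1.079 -0.392 -0.925] q [-0.434  0.603  1.693  0.001  0.853  1.138]
dp [ 0.059 -0.069 -0.888] turn [-0.001 -0.002  0.001]
```

Call:
{"op": "jog_arm", "data": {"steps": [{"dp":[0.06,-0.07,-0.2],"turn":[-0.001,-0.002,0],"claw":0},{"dp":[0.06,-0.07,-0.5],"turn":[-0.001,-0.002,0],"claw":0},{"dp":[0.06,-0.07,-0.8],"turn":[-0.001,-0.002,0],"claw":0},{"dp":[0.06,-0.07,-0.9],"turn":[-0.001,-0.002,0],"claw":0},{"dp":[0.06,-0.07,-0.9],"turn":[-0.001,-0.002,0],"claw":0},{"dp":[0.06,-0.07,-0.9],"turn":[-0.001,-0.002,0],"claw":0}]}}

```text
t: 27.38
ee_pos: [579.3, -257.0, -10.7]
orientation: [-1.209, 1.212, -1.207]
ft_force: [-0.4, 0.0, -0.6]
width: 19.9
```

```bash
python3 st.py 579.5 -258.5 -16.8 -90
```

```text
t 27.38 pos [ 579.29  -257.012  -10.669] yaw -90.03 tilt [-0.002  0.002] w 19.9 ft [-0.441  0.045 -0.617] q [-0.437  0.715  1.697  0.001  0.732  1.134]
dp [ 0.003 -0.019 -0.077] turn [-0.001 -0.001  0.   ]
```

Call:
{"op": "jog_arm", "data": {"steps": [{"dp":[0,0,-0.04],"turn":[-0.001,0,0],"claw":0},{"dp":[0,0,-0.06],"turn":[-0.001,0,0],"claw":0},{"dp":[0,0,-0.06],"turn":[-0.001,0,0],"claw":0},{"dp":[0,0,-0.06],"turn":[-0.001,0,0],"claw":0}]}}

```text
t: 27.72
ee_pos: [579.7, -257.1, -14.7]
orientation: [-1.211, 1.21, -1.21]
ft_force: [0.2, 0.1, -0.6]
width: 19.6
```

Call:
{"op": "jog_arm", "data": {"steps": [{"dp":[0,0,-0.02],"turn":[0,0,0],"claw":0},{"dp":[0,0,-0.02],"turn":[0,0,0],"claw":0},{"dp":[0,0,-0.02],"turn":[0,0,0],"claw":0}]}}

```text
t: 27.97
ee_pos: [579.7, -257.2, -16.2]
orientation: [-1.211, 1.21, -1.211]
ft_force: [0.2, 0.1, -1.3]
width: 19.9
```

Call:
{"op": "jog_arm", "data": {"steps": [{"dp":[0,0,-0.015],"turn":[0,0,0],"claw":0},{"dp":[0,0,-0.015],"turn":[0,0,0],"claw":0},{"dp":[0,0,-0.015],"turn":[0,0,0],"claw":0}]}}

```text
t: 28.22
ee_pos: [579.8, -257.3, -16.7]
orientation: [-1.211, 1.21, -1.211]
ft_force: [-1.5, 0.7, 6.7]
width: 19.9
```

Call:
{"op": "jog_arm", "data": {"steps": [{"dp":[0,0,0],"turn":[0,0,0],"claw":0.42},{"dp":[0,0,0],"turn":[0,0,0],"claw":0.42},{"dp":[0,0,0],"turn":[0,0,0],"claw":0.42},{"dp":[0,0,0],"turn":[0,0,0],"claw":0.42},{"dp":[0,0,0.15],"turn":[0,0,0],"claw":0.42},{"dp":[0,0,0.5],"turn":[0,0,0],"claw":0.42},{"dp":[0,0,1],"turn":[0,0,0],"claw":0.42},{"dp":[0,0,1],"turn":[0,0,0],"claw":0.42}]}}

```text
t: 28.88
ee_pos: [584.1, -259.3, 70.6]
orientation: [-1.207, 1.2, -1.218]
ft_force: [1.8, -0.3, -0.2]
width: 36.8
```

Call:
{"op": "jog_arm", "data": {"steps": [{"dp":[-0.4,-0.1,0.6],"turn":[0,0,-0.04],"claw":0.5},{"dp":[-0.9,-0.23,0.6],"turn":[0,0,-0.08],"claw":0.5},{"dp":[-0.9,-0.23,0.6],"turn":[0,0,-0.12],"claw":0.5},{"dp":[-0.9,-0.23,0.6],"turn":[0,0,-0.12],"claw":0.5}]}}

```text
t: 29.22
ee_pos: [510.5, -278.6, 120.8]
orientation: [-1.002, 1.475, -1.498]
ft_force: [-0.1, 0.1, 1.0]
width: 43.9
```

Call:
{"op": "jog_arm", "data": {"steps": [{"dp":[-0.4,-0.1,0],"turn":[0,0,0],"claw":0.5},{"dp":[-0.9,-0.23,0],"turn":[0,0,0],"claw":0.5},{"dp":[-0.9,-0.23,0],"turn":[0,0,0],"claw":0.5}]}}

```text
t: 29.47
ee_pos: [433.4, -296.6, 120.2]
orientation: [-1.006, 1.478, -1.493]
ft_force: [0.2, -0.3, 0.0]
width: 43.8
```

Call:
{"op": "jog_arm", "data": {"steps": [{"dp":[-0.4,-0.1,0],"turn":[0,0,0],"claw":0.5},{"dp":[-0.85,-0.22,0],"turn":[0,0,0],"claw":0.5},{"dp":[-0.85,-0.22,0],"turn":[0,0,0],"claw":0.5},{"dp":[-0.85,-0.22,0],"turn":[0,0,0],"claw":0.5}]}}

```text
t: 29.8
ee_pos: [365.0, -314.6, 120.4]
orientation: [-1.006, 1.477, -1.493]
ft_force: [0.4, -1.1, 0.6]
width: 44.1
```

```bash
python3 st.py 361 -313 40 -112; python3 - <<'E'
from h import *
d=cap('wrist');save(d,'w19')
d=cap('top');save(d,'t19')
E
```

```text
t 29.8 pos [ 365.016 -314.616  120.362] yaw -111.89 tilt [ 0.003 -0.008] w 44.1 ft [ 0.389 -1.098  0.627] q [-0.733  0.327  2.003 -0.005  0.803  1.223]
dp [-0.05   0.02  -1.005] turn [ 0.003  0.001 -0.001]
```

View pics/w19.png

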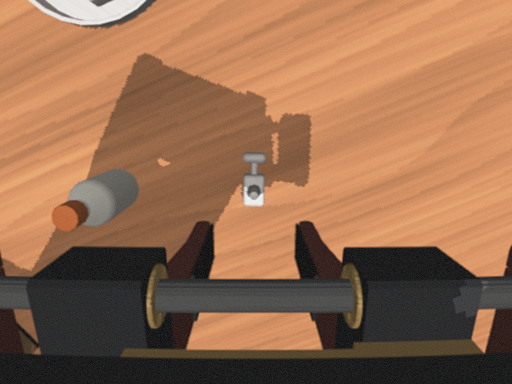

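View pics/t19.png

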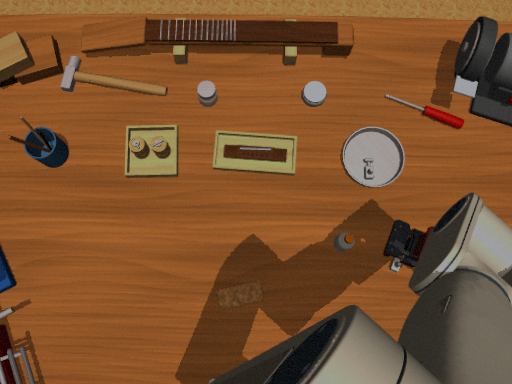

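```bash
python3 tun.py 232 280 145 215; python3 st.py 361 -313 40 -112
```

```text
rect ((371.2542419433594, -316.9366760253906), (21.338600158691406, 50.901023864746094), 67.68433380126953) px [243 154] [266 207]
post 75 [ 362.4 -313.5   34.7]
house top 593 [ 366.5 -315.3   17.7] [ 345.7 -334.2   16. ] [ 395.1 -299.7   21. ]
t 29.95 pos [ 366.997 -314.547  120.481] yaw -111.8 tilt [ 0.004 -0.009] w 44.0 ft [0.027 0.229 0.225] q [-0.73   0.328  2.001 -0.005  0.803  1.225]
dp [-0.075  0.019 -1.006] turn [ 0.003  0.001 -0.001]
```

Tuner B mid ≈ (362, −313.4), yaw −112.

Call:
{"op": "jog_arm", "data": {"steps": [{"dp":[-0.06,0.015,-0.4],"turn":[0.003,0.001,0],"claw":0.5},{"dp":[-0.06,0.015,-0.8],"turn":[0.003,0.001,0],"claw":0.5},{"dp":[-0.06,0.015,-1],"turn":[0.003,0.001,0],"claw":0.5},{"dp":[-0.06,0.015,-1],"turn":[0.003,0.001,0],"claw":0.5}]}}

```text
t: 30.28
ee_pos: [361.8, -311.6, 37.5]
orientation: [-1.006, 1.487, -1.478]
ft_force: [-1.2, 1.1, 0.5]
width: 44.1
```

```bash
python3 st.py 362 -313.4 -20.8 -112
```

```text
t 30.28 pos [ 361.75  -311.561   37.486] yaw -111.68 tilt [-0.003  0.004] w 44.1 ft [-1.25   1.101  0.511] q [-0.737  0.479  2.041  0.002  0.626  1.211]
dp [ 0.003 -0.023 -0.729] turn [-0.001 -0.001 -0.002]
```

Call:
{"op": "jog_arm", "data": {"steps": [{"dp":[0,-0.02,-0.3],"turn":[-0.001,-0.001,-0.001],"claw":0.5},{"dp":[0,-0.02,-0.6],"turn":[-0.001,-0.001,-0.001],"claw":0.5},{"dp":[0,-0.02,-0.72],"turn":[-0.001,-0.001,-0.001],"claw":0.5},{"dp":[0,-0.02,-0.73],"turn":[-0.001,-0.001,-0.001],"claw":0.5},{"dp":[0,-0.02,-0.73],"turn":[-0.001,-0.001,-0.001],"claw":0.5},{"dp":[0,-0.02,-0.73],"turn":[-0.001,-0.001,-0.001],"claw":0.5}]}}

```text
t: 30.78
ee_pos: [362.7, -313.7, -19.8]
orientation: [-1.003, 1.483, -1.485]
ft_force: [-0.3, 0.8, 1.0]
width: 44.2
```

```bash
python3 st.py 362 -313.4 -20.8 -112; python3 - <<'E'
from h import *
d=cap('wrist');save(d,'w20')
E
```

```text
t 30.78 pos [ 362.704 -313.736  -19.816] yaw -111.83 tilt [ 0.002 -0.   ] w 44.2 ft [-0.319  0.758  1.019] q [-0.739  0.595  2.049  0.002  0.496  1.212]
dp [-0.009  0.004 -0.012] turn [ 0.     0.001 -0.001]
```

View pics/w20.png

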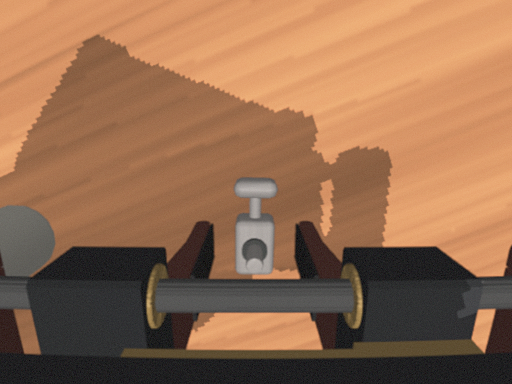

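Call:
{"op": "jog_arm", "data": {"steps": [{"dp":[-0.01,0,-0.01],"turn":[0,0,0],"claw":0},{"dp":[-0.01,0,-0.01],"turn":[0,0,0],"claw":0},{"dp":[-0.01,0,-0.01],"turn":[0,0,0],"claw":0},{"dp":[-0.01,0,-0.01],"turn":[0,0,0],"claw":0},{"dp":[-0.01,0,-0.01],"turn":[0,0,0],"claw":0},{"dp":[-0.01,0,-0.01],"turn":[0,0,0],"claw":0},{"dp":[-0.01,0,-0.01],"turn":[0,0,0],"claw":0}]}}

```text
t: 31.42
ee_pos: [362.1, -314.0, -20.0]
orientation: [-1.003, 1.482, -1.486]
ft_force: [-1.5, 0.8, 6.2]
width: 20.1
```

Call:
{"op": "jog_arm", "data": {"steps": [{"dp":[0,0,0.2],"turn":[0,0,0],"claw":0},{"dp":[0,0,0.6],"turn":[0,0,0],"claw":0},{"dp":[0.1,0,1],"turn":[0,0,0],"claw":0},{"dp":[0.2,0,1],"turn":[0,0,0],"claw":0}]}}

```text
t: 31.75
ee_pos: [380.5, -316.1, 64.4]
orientation: [-1.0, 1.476, -1.492]
ft_force: [1.8, -0.1, -0.6]
width: 19.9
```

Call:
{"op": "jog_arm", "data": {"steps": [{"dp":[0.4,0.05,0.3],"turn":[0,0,0.04],"claw":0},{"dp":[0.85,0.12,0.3],"turn":[0,0,0.08],"claw":0},{"dp":[0.85,0.12,0.3],"turn":[0,0,0.12],"claw":0},{"dp":[0.85,0.12,0.3],"turn":[0,0,0.122],"claw":0}]}}

```text
t: 32.08
ee_pos: [450.3, -306.4, 88.5]
orientation: [-1.208, 1.194, -1.21]
ft_force: [-0.8, -0.4, -0.6]
width: 19.8
```

Call:
{"op": "jog_arm", "data": {"steps": [{"dp":[0.4,0.05,0],"turn":[0,0,0],"claw":0},{"dp":[0.85,0.15,0],"turn":[0,0,0],"claw":0},{"dp":[0.85,0.15,0],"turn":[0,0,0],"claw":0}]}}

```text
t: 32.33
ee_pos: [522.7, -294.1, 88.3]
orientation: [-1.205, 1.193, -1.215]
ft_force: [0.4, -0.0, 0.1]
width: 19.7
```

Call:
{"op": "jog_arm", "data": {"steps": [{"dp":[0.4,0.05,0],"turn":[0,0,0],"claw":0},{"dp":[0.85,0.15,0],"turn":[0,0,0],"claw":0},{"dp":[0.85,0.15,0],"turn":[0,0,0],"claw":0},{"dp":[0.85,0.15,0],"turn":[0,0,0],"claw":0}]}}

```text
t: 32.67
ee_pos: [590.4, -281.6, 87.0]
orientation: [-1.205, 1.195, -1.214]
ft_force: [0.0, 0.1, -0.4]
width: 19.8
```

```bash
python3 st.py 636 -274 60 -90; python3 - <<'E'
from h import *
d=cap('wrist');save(d,'w21')
E
```

```text
t 32.67 pos [ 590.443 -281.56    87.017] yaw -89.76 tilt [ 0.012 -0.004] w 19.8 ft [ 0.039  0.076 -0.447] q [-0.464  0.591  1.638  0.003  0.9    1.101]
dp [ 0.569  0.094 -0.338] turn [ 0.001  0.004 -0.001]
```

View pics/w21.png

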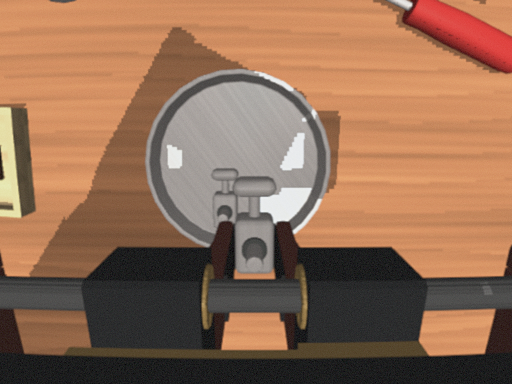

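Call:
{"op": "jog_arm", "data": {"steps": [{"dp":[0.3,0.05,-0.05],"turn":[0.001,0.004,-0.001],"claw":0},{"dp":[0.57,0.09,-0.1],"turn":[0.001,0.004,-0.001],"claw":0},{"dp":[0.57,0.09,-0.1],"turn":[0.001,0.004,-0.001],"claw":0},{"dp":[0.57,0.09,-0.1],"turn":[0.001,0.004,-0.001],"claw":0}]}}

```text
t: 33.05
ee_pos: [632.9, -274.5, 77.9]
orientation: [-1.211, 1.213, -1.207]
ft_force: [-0.0, 0.3, -0.6]
width: 19.6
```

```bash
python3 st.py 636 -274 -10 -90; python3 - <<'E'
from h import *
d=cap('wrist');save(d,'w22')
E
```

```text
t 33.05 pos [ 632.94  -274.486   77.874] yaw -90.02 tilt [-0.004  0.001] w 19.6 ft [-0.049  0.283 -0.551] q [-0.426  0.654  1.54  -0.001  0.951  1.146]
dp [ 0.038  0.006 -1.098] turn [-0.    -0.001  0.   ]
```

View pics/w22.png

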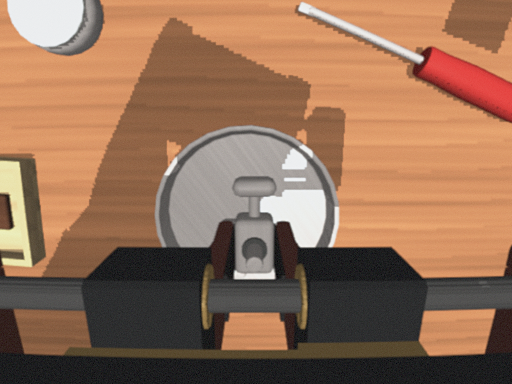

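Call:
{"op": "jog_arm", "data": {"steps": [{"dp":[0.04,0.01,-0.3],"turn":[0,-0.001,0],"claw":0},{"dp":[0.04,0.01,-0.6],"turn":[0,-0.001,0],"claw":0},{"dp":[0.04,0.01,-0.8],"turn":[0,-0.001,0],"claw":0},{"dp":[0.04,0.01,-0.8],"turn":[0,-0.001,0],"claw":0}]}}

```text
t: 33.43
ee_pos: [631.3, -272.9, 10.3]
orientation: [-1.211, 1.218, -1.204]
ft_force: [-1.0, -0.6, -0.4]
width: 19.5
```

```bash
python3 st.py 636 -274 -14 -90
```

```text
t 33.43 pos [ 631.338 -272.911   10.271] yaw -90.11 tilt [-0.008  0.004] w 19.5 ft [-0.962 -0.646 -0.408] q [-0.425  0.744  1.558  0.     0.849  1.147]
dp [ 0.058 -0.014 -0.303] turn [-0.001 -0.003  0.001]
```

Call:
{"op": "jog_arm", "data": {"steps": [{"dp":[0.06,-0.01,-0.1],"turn":[-0.001,-0.003,0],"claw":0},{"dp":[0.06,-0.01,-0.2],"turn":[-0.001,-0.003,0],"claw":0},{"dp":[0.06,-0.01,-0.28],"turn":[-0.001,-0.003,0],"claw":0},{"dp":[0.06,-0.01,-0.28],"turn":[-0.001,-0.003,0],"claw":0},{"dp":[0.06,-0.01,-0.28],"turn":[-0.001,-0.003,0],"claw":0}]}}

```text
t: 33.85
ee_pos: [636.2, -273.7, -12.1]
orientation: [-1.207, 1.21, -1.211]
ft_force: [0.4, -0.5, -0.7]
width: 19.8
```

```bash
python3 st.py 636 -274 -16 -90
```

```text
t 33.85 pos [ 636.2   -273.711  -12.081] yaw -90.1 tilt [0.001 0.001] w 19.8 ft [ 0.389 -0.541 -0.716] q [-0.424  0.777  1.556  0.002  0.808  1.147]
dp [-0.003 -0.004 -0.049] turn [-0.     0.     0.001]
```

Call:
{"op": "jog_arm", "data": {"steps": [{"dp":[0,0,-0.03],"turn":[0,0,0],"claw":0},{"dp":[0,0,-0.045],"turn":[0,0,0],"claw":0},{"dp":[0,0,-0.045],"turn":[0,0,0],"claw":0},{"dp":[0,0,-0.045],"turn":[0,0,0],"claw":0}]}}

```text
t: 34.18
ee_pos: [636.3, -273.7, -15.5]
orientation: [-1.207, 1.21, -1.211]
ft_force: [-0.2, -0.3, 0.0]
width: 19.5
```

Call:
{"op": "jog_arm", "data": {"steps": [{"dp":[0,0,-0.01],"turn":[0,0,0],"claw":0},{"dp":[0,0,-0.01],"turn":[0,0,0],"claw":0},{"dp":[0,0,-0.01],"turn":[0,0,0],"claw":0}]}}

```text
t: 34.43
ee_pos: [636.5, -273.8, -16.0]
orientation: [-1.206, 1.209, -1.211]
ft_force: [-0.5, 0.4, 1.6]
width: 19.6
```

Call:
{"op": "jog_arm", "data": {"steps": [{"dp":[0,0,-0.01],"turn":[0,0,0],"claw":0},{"dp":[0,0,-0.01],"turn":[0,0,0],"claw":0},{"dp":[0,0,0],"turn":[0,0,0],"claw":0.4},{"dp":[0,0,0],"turn":[0,0,0],"claw":0.4},{"dp":[0,0,0],"turn":[0,0,0],"claw":0.4},{"dp":[0,0,0],"turn":[0,0,0],"claw":0.4},{"dp":[0,0,0.15],"turn":[0,0,0],"claw":0.4},{"dp":[0,0,0.5],"turn":[0,0,0],"claw":0.4},{"dp":[0,0,1],"turn":[0,0,0],"claw":0.4},{"dp":[0,0,1],"turn":[0,0,0],"claw":0.4}]}}

```text
t: 35.27
ee_pos: [641.1, -275.8, 72.1]
orientation: [-1.202, 1.199, -1.219]
ft_force: [1.3, -0.7, 0.4]
width: 35.3
```

Call:
{"op": "jog_arm", "data": {"steps": [{"dp":[-0.4,0,0.6],"turn":[0,0,0],"claw":0.4},{"dp":[-0.9,0,0.9],"turn":[0,0,0],"claw":0.4},{"dp":[-0.9,0,0.9],"turn":[0,0,0],"claw":0.4},{"dp":[-0.9,0,0.9],"turn":[0,0,0],"claw":0.4}]}}

```text
t: 35.6
ee_pos: [568.3, -276.8, 148.5]
orientation: [-1.201, 1.196, -1.224]
ft_force: [0.7, -0.5, -0.5]
width: 35.1
```

Call:
{"op": "jog_arm", "data": {"steps": [{"dp":[-0.4,0,0.3],"turn":[0,0,0],"claw":0.4},{"dp":[-0.8,0,0.5],"turn":[0,0,0],"claw":0.4},{"dp":[-0.8,0,0.5],"turn":[0,0,0],"claw":0.4},{"dp":[-0.8,0,0.5],"turn":[0,0,0],"claw":0.4},{"dp":[-0.8,0,0.5],"turn":[0,0,0],"claw":0.4}]}}

```text
t: 36.02
ee_pos: [505.2, -277.0, 188.5]
orientation: [-1.2, 1.195, -1.225]
ft_force: [0.3, -0.0, 0.6]
width: 34.8
```

```bash
python3 st.py; python3 - <<'E'
from h import *
np.set_printoptions(precision=1,suppress=True)
d=cap('wrist');save(d,'w23');t=cap('top');save(t,'t23');s=cap('side');save(s,'s23')
C=cloud(d)
m=(np.hypot(C[...,0]-615,C[...,1]+266.5)<62)&(C[...,2]>30)&(C[...,2]<46)
n,l=cv2.connectedComponents(m.astype(np.uint8))
for i in range(1,n):
    p=C[l==i]
    if len(p)>8: print('post',len(p),p.mean(0))
C=cloud(t)
for n,c,lo,hi in(('bridge',(624,13),14,25),('spA',(624,286),62,76),('spB',(625,235),62,76),('glue',(413,-188),60,110)):
    m=(np.hypot(C[...,0]-c[0],C[...,1]-c[1])<(30 if n[0]!='b' else 85))&(C[...,2]>lo)&(C[...,2]<hi);p=C[m];print(n,len(p),p.mean(0) if len(p) else '')
E
```

```text
t 36.02 pos [ 505.194 -277.034  188.528] yaw -90.18 tilt [ 0.017 -0.007] w 34.8 ft [ 0.342 -0.039  0.572] q [-0.524  0.353  1.761  0.003  1.009  1.048]
post 63 [ 635.3 -273.2   39.1]
post 52 [ 578.4 -257.    39.1]
bridge 916 [621.4  12.8  17.9]
spA 189 [621.6 282.7  68.3]
spB 201 [622.8 232.5  68.2]
glue 227 [ 408.5 -186.4   78.9]
```

View pics/w23.png

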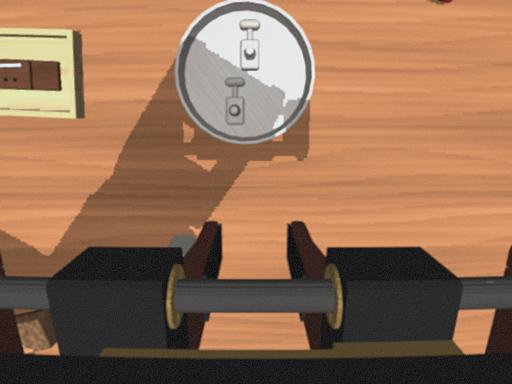

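View pics/t23.png

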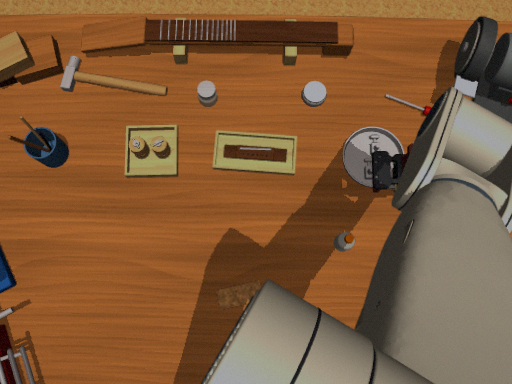

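View pics/s23.png

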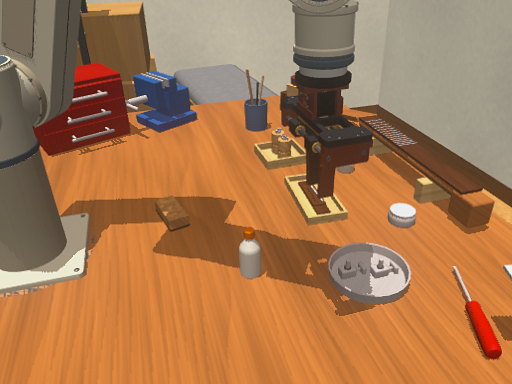

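```bash
python3 - <<'E'
from workcell import ctrl
print(ctrl.close_job())
E
```

```text
the job is handed in; nothing more can be done
None
```

All five pieces are in their trays and the job is handed in, at about 36 s of the 122 s allowed. No verdict was reported, so what follows is from my own last pictures.

| Piece | Where it ended up | Limit |
|---|---|---|
| Spool clamps (square tray) | Upright, both about 26 mm from the centre, on opposite sides | 40 mm each way |
| Bridge (long tray) | Flat, within about 4 mm of the centre across and along; top about 18 mm up, as expected on the floor | 28 mm across, 20 mm along |
| Tuners (round dish) | Posts up with tops near 39–40 mm, as expected on the floor; about 38 mm and 21 mm from the centre | 60 mm |

- **Glue bottle:** it is still standing where it was, and the gripper was clear of everything at the end.
- **Set-downs:** each piece was lowered until it touched or was within about 1 mm of the floor, then released.

**Disagreement found:** the fingertips sit about 25 mm higher than the reported tool position. Both the side and wrist cameras showed this.
- The first try at the bridge closed on air above it and moved nothing. I lowered the later grasps to match.
- The spools had been gripped near the top of the upper disc because of this, but they held and were placed upright.

The last overhead depth readings lay 2–4 mm off the wrist camera's, well inside every limit.

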